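# Make up the two draining tubs

### The arm

A 6-joint arm with a two-finger parallel gripper is mounted at the origin on the work surface. World frame = base frame: x ahead of the robot, y to its left, z up, the work surface at z = 0. Lengths are in m, angles in rad, forces in N, time in s.
With the tool pointing down it reaches from about 0.275 to 0.725 m from the base axis. Payload 15.9 kg.
Tool frame: the origin (TCP) lies at the very end of the fingers, on their centre line; the grasp point (between the pads) lies 19 mm behind it; z points along the fingers, x is the direction in which the jaws open and shut, and the axes are right-handed (so a half turn about z gives the same grasp; the last joint's range is limited). The gripper opens to 85 mm and grips with 20 to 120 N. Pads are 22 mm wide; open, the fingers measure 114 mm over their backs; the gripper's body (76 mm by 85 mm) begins 54 mm behind the grasp point. The pads swing forward as they close: fully open they stand 13 mm farther back than shut.
Start: joints at [-1.185, 0.213, -0.034, 1.323, 0, 1.571], TCP at [0.188, -0.463, 0.231] pointing down, gripper open.
Joint ranges: [-2.98, 2.98], [-0.74, 1.72], [-1.14, 1.35], [-2.1, 2.04], [-1.57, 1.44], [-3.14, 3.14]. Speed limits (rad/s): [1.89, 1.89, 2.39, 2.57, 3.14, 3.14].

### API

Orientations are given as a 3x3 rotation matrix whose columns are the frame's x, y, z axes.
In Python, from station import r gives the robot as it stands. The module is installed in compiled form; this text tells all that it offers.
- The arm moves only by the tool carry_out, never from a script. Its argument "rows" is a list of rows, each a list of 5 numbers: the closure, from -1 (fully open) to 1 (shut), then the shift along the tool's x, y, z in cm, then the turn about the tool's z in degrees. In form: [[gripper, x, y, z, yaw], ...]. A call has 1 to 12 rows; each row shifts and turns the pose as measured when the row begins, along the tool's axes as they then stand; what a row does not reach is not made up. A row lasts 1/8 s, in which the tool goes at most 62.5 mm and 10.7 degrees, less where a joint would pass 70% of its speed; a pose out of reach is approached as far as the arm can. A call with a gripper value outside its range is refused whole. The fingers move at their own pace and stop on an object; the grip force is fixed at half the most. Time passes only in rows, so rows that do not move let the fingers close. It gives the time, the measured TCP pose, the force and the opening at its end, in the units of the state.
- r.observe(): the state, without advancing time (a new reading comes with each control period).
- r.capture(name): name is "scene" or "top" or "wrist"; returns the picture (420x560x3 uint8, blue, green, red); there is no depth.
- r.camera_params(name): a dict with "intrinsics" (3x3 intrinsics, pixels), "rvec" (rotation vector, rad) and "tvec" (3), from world to camera coordinates, as OpenCV has them. Camera axes: x right, y down, z forward; pixel columns grow to the right and rows downward; lengths in m; the calibration is good to about 2 mm. The wrist camera is an equidistant fisheye: a pixel r from the principal point sees the ray r / f radians off the axis. A picture is of the moment at which its call begins: read the wrist's pose just before it. camera_params takes no time and is no camera call; for the wrist camera it gives the pose at the moment of the call.
- r.job_done(): hands the job in, once; it reports no verdict.
The state is a dict: "time_s": time; "q": joint angles; "qvel": joint speeds; "effort": joint torques, N m; "ee_pos": TCP position; "orientation": TCP orientation; "wrist_force": force on the tool from outside, world axes, zero at the start; "wrist_torque": the same for the moment, N m; "grip_width": finger opening in m.
Only numpy, scipy, OpenCV 4.12 (cv2) and the standard library are available. Lean on these libraries where they do the work, as an engineer would, in place of code of your own. Each camera call takes 0.05 s, during which the arm holds its last target.

### The job

Make up the two draining tubs for the next batch. Do the large tub first: lay the H-shaped wooden riser flat on its floor, stand the large steel basket level on the riser, then close the tub with the large wooden lid, centred on the rim; after that stand the small basket on the floor of the small tub and close it with the small lid, centred likewise. Leave the jar and the two cups standing where they are.

Things in the scene. Friction and masses are not known exactly. Their poses are not given: they have to be found in the camera images.
- large_tub: the larger open round black plastic tub, fixed in its place on the white cutting board: 156 mm outer diameter at the rim, 85 mm high, wall 5 mm, inside diameter 146 mm at the rim and 142 mm at the floor, inner floor 5 mm above the origin. Origin: centre of its underside; z up. The board's top is 12 mm above the work surface; everything listed stands on it at the start.
- small_tub: the smaller open round black plastic tub, fixed in its place on the board: 120 mm outer diameter at the rim, 65 mm high, wall 5 mm, inside diameter 110 mm at the rim and 106 mm at the floor, inner floor 5 mm above the origin. Widely opened fingers can strike the wall inside it: open only part of the way when letting go there. Origin: centre of its underside; z up.
- riser: loose H-shaped pale wooden riser, all 22 mm high: a spine 80 mm long (along x) and 18 mm wide (along y), crossed near each end by a bar 74 mm long (along y) and 16 mm wide, centred 32 mm from the middle, which leaves 48 mm of bare spine between the bars to grip across. Flat, same either way up; fits within a 110 mm circle. Origin: centre of its underside; z up.
- large_basket: loose round perforated stainless-steel basket, 120 mm diameter, bowl wall 34 mm high, open on top, with a straight dark wooden grip bar across the middle of its mouth: bar 12 mm wide (along the body's y), 114 mm long (along x), its underside 38 mm and its top 50 mm above the origin. Take it by the middle of the bar. Origin: centre of its underside; z up. Standing on the riser in the large tub its bar ends below the rim.
- large_lid: loose flat pale wooden disc lid, 168 mm diameter, 12 mm thick, with an upright wooden grip bar across the middle of its top: bar 16 mm wide (along y), 90 mm long (along x), reaching from 12 to 42 mm above the origin. Its flat underside simply rests on the rim of the large tub. Origin: centre of its underside; z up.
- small_basket: loose round perforated stainless-steel basket, 84 mm diameter, bowl wall 30 mm high, open on top, with a straight dark wooden grip bar across the middle of its mouth: bar 12 mm wide (along the body's y), 78 mm long (along x), its underside 34 mm and its top 46 mm above the origin. Take it by the middle of the bar. Origin: centre of its underside; z up. Standing on the floor of the small tub its bar ends below the rim.
- small_lid: loose flat pale wooden disc lid, 132 mm diameter, 12 mm thick, with an upright wooden grip bar across the middle of its top: bar 16 mm wide (along y), 70 mm long (along x), reaching from 12 to 42 mm above the origin. Its flat underside simply rests on the rim of the small tub. Origin: centre of its underside; z up.
- jar: bystander: loose clear glass jar with a steel cap, 60 mm diameter, 85 mm high. Origin: centre of its underside; z up.
- steel_cup: bystander: small loose steel cup, 44 mm diameter at the rim, 45 mm high. Origin: centre of its underside; z up.
- china_cup: bystander: small loose white china cup, 48 mm diameter at the rim, 35 mm high. Origin: centre of its underside; z up.
There are look-alikes about, which are no part of the job. What is shaped like the large_lid but blue is not meant.

How it is judged:
By the outcome, as a careful person would: the job done as asked, in the order asked, and still so for the second after the job is handed in, with the robot touching nothing.
It also fails if it takes over 138 s, if anything falls off the work surface, if the arm or the gripper's body presses on something with over 40 N, if the wrist force passes 120 N, or if a joint passes its speed limit or range.

## Working session

There is one attempt and no reset: what is moved stays moved. The work goes in short steps, Python scripts to look and compute and a tool call to move; the robot and the scene stay as the last step left them, time stands still between calls to the robot, and variables do not carry over. Pictures are saved under pics/ and viewed, and the job is handed in when it is done.

Besides the shell and the picture viewer there is one more tool, called as a command line: name --pt "numbers of a row" for each row, then --argument value for the rest. carry_out: Moves the arm, as the interface text tells. Its arguments: {"type":"object","properties":{"rows":{"type":"array"}},"required":["rows"]}

```bash
mkdir -p pics; python3 - <<'E'
from station import r
import cv2
s=r.observe();print(s['time_s'],s['ee_pos'],s['orientation'],s['grip_width'])
for n in("scene","top","wrist"):
    cv2.imwrite(f"pics/{n}0.png",r.capture(n)); print(n,r.camera_params(n))
E
```

```text
0.0 [ 0.18802682 -0.46295523  0.23082747] [[ 3.76271216e-01 -9.26509471e-01 -4.13431745e-04]
 [-9.26508937e-01 -3.76271443e-01  9.94927153e-04]
 [-1.07737199e-03  8.68575629e-06 -9.99999420e-01]] 0.08500787472403004
scene {'intrinsics': array([[440.94648   ,   0.        , 280.36704037],
       [  0.        , 440.94648   , 213.50127067],
       [  0.        ,   0.        ,   1.        ]]), 'rvec': array([ 2.18908208,  0.90471727, -0.37037225]), 'tvec': array([-0.31515585, -0.19093981,  1.276845  ])}
top {'intrinsics': array([[525.03148875,   0.        , 275.42956078],
       [  0.        , 525.03148875, 205.30222098],
       [  0.        ,   0.        ,   1.        ]]), 'rvec': array([ 2.19627294, -2.15415404,  0.11378708]), 'tvec': array([-0.01439884,  0.42502055,  1.26162985])}
wrist {'intrinsics': array([[325.1922621 ,   0.        , 285.34186828],
       [  0.        , 325.1922621 , 212.8231077 ],
       [  0.        ,   0.        ,   1.        ]]), 'rvec': array([-2.39465159,  1.61204966,  0.24095689]), 'tvec': array([-0.49985918, -0.03722805,  0.37957893])}
```

View pics/scene0.png

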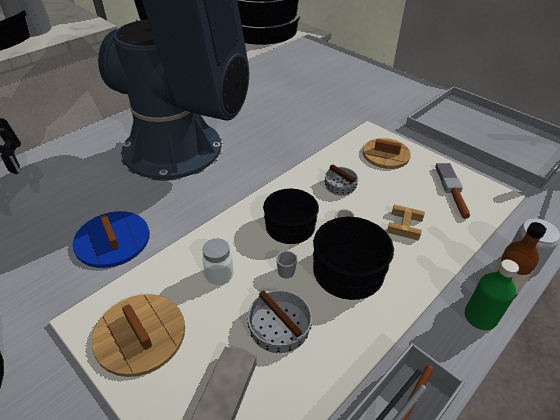

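View pics/top0.png

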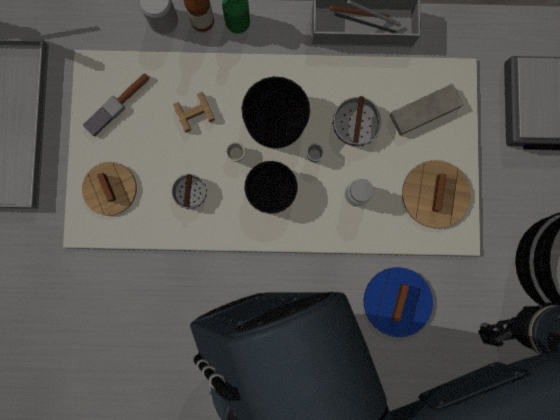

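View pics/wrist0.png

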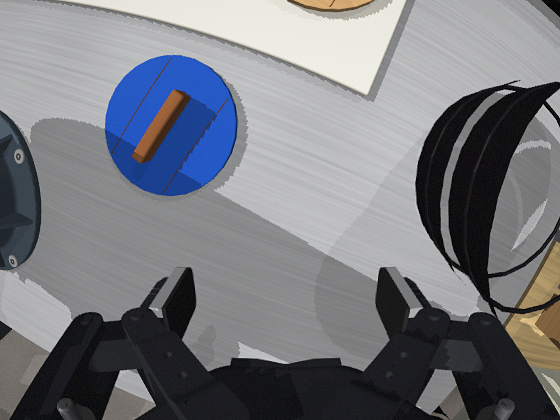

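Top view: the riser (the only H) is at (195,112), large tub (276,111), small tub (271,187), large basket (357,121), small basket (189,191). The pale large lid is at (437,194); the blue lid at (398,302) is the look-alike. The small lid is at (109,188), the jar (360,192), steel cup (315,152) and china cup (236,151). I'll check these in enlarged crops.

```bash
python3 - <<'E'
import cv2,numpy as np
a=cv2.imread('pics/top0.png')
def crop(x0,y0,w,h,s): 
    return cv2.resize(a[y0:y0+h,x0:x0+w],None,fx=s,fy=s,interpolation=cv2.INTER_CUBIC)
cv2.imwrite('pics/c1.png',crop(70,70,200,150,4))
cv2.imwrite('pics/c2.png',crop(290,85,200,150,4))
g=crop(220,65,140,150,4); g=np.clip(g.astype(float)*1.0,0,255)
g=(255*(g/255)**0.45).astype('uint8'); cv2.imwrite('pics/c3.png',g)
E
```

```text
(no output)
```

View pics/c1.png

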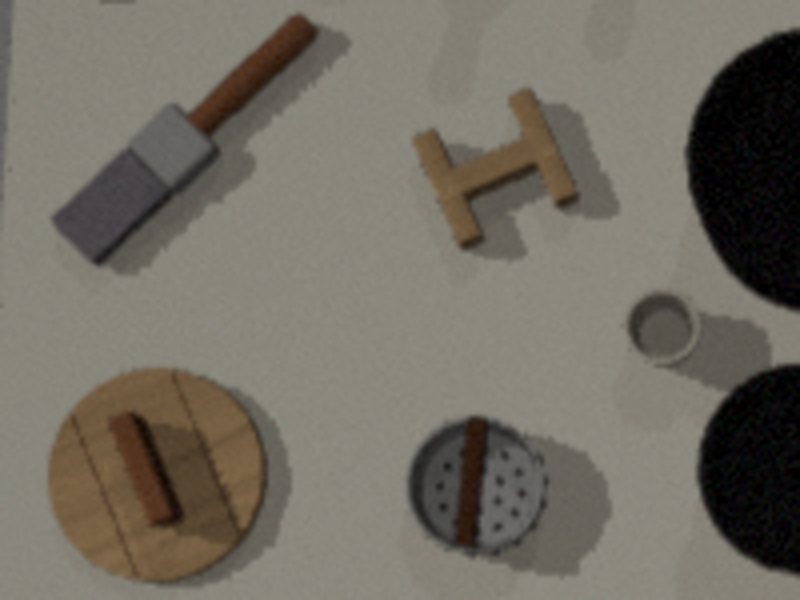

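View pics/c2.png

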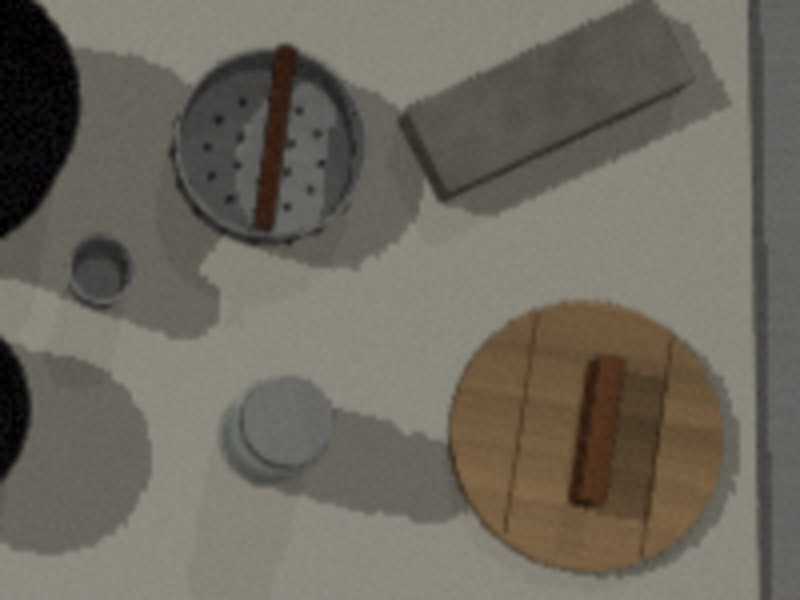

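View pics/c3.png

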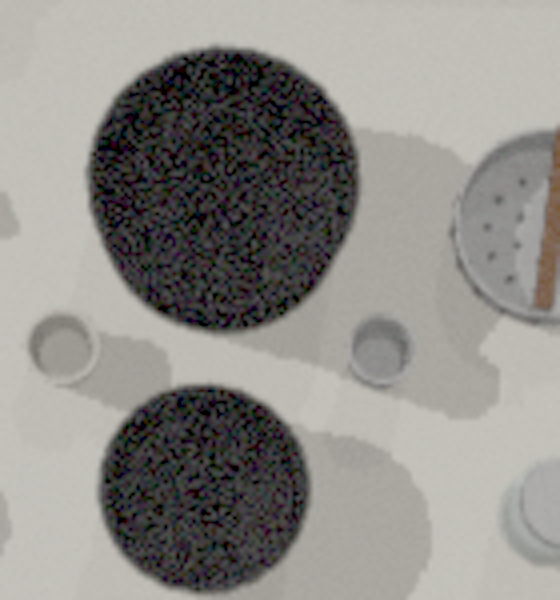

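```bash
cat > h.py <<'E'
import cv2,numpy as np
from scipy.optimize import least_squares
C={'scene':(440.94648,280.36704,213.50127,[ 2.18908208,0.90471727,-0.37037225],[-0.31515585,-0.19093981,1.276845]),
'top':(525.03148875,275.42956,205.30222,[2.19627294,-2.15415404,0.11378708],[-0.01439884,0.42502055,1.26162985])}
def cam(n):
    f,cx,cy,rv,t=C[n];return np.array([[f,0,cx],[0,f,cy],[0,0,1]]),np.array(rv),np.array(t)
def proj(n,P):
    K,rv,t=cam(n);return cv2.projectPoints(np.array(P,float),rv,t,K,None)[0][:,0]
def back(n,u,v,z):
    K,rv,t=cam(n);R=cv2.Rodrigues(rv)[0];o=-R.T@t;d=R.T@np.linalg.solve(K,[u,v,1.]);return o+d*(z-o[2])/d[2]
def circ(x,y,r,z):
    a=np.linspace(0,2*np.pi,120,endpoint=False);return np.c_[x+r*np.cos(a),y+r*np.sin(a),0*a+z]
def fitsil(obs,rings,x0):
    # obs: list of (cam,contour Nx2)
    def res(p):
        o=[]
        for n,c in obs:
            P=np.vstack([circ(p[0],p[1],r,z) for r,z in rings])
            h=cv2.convexHull(proj(n,P).astype(np.float32))
            o+= [cv2.pointPolygonTest(h,(float(a),float(b)),True) for a,b in c]
        return np.array(o)
    s=least_squares(res,x0,loss='soft_l1',f_scale=.7,diff_step=1e-3);return s.x,np.sqrt(np.mean(res(s.x)**2)),np.median(res(s.x))
def blob(mask,seed):
    n,l=cv2.connectedComponents(mask.astype('uint8'));m=(l==l[seed[1],seed[0]]).astype('uint8')
    c=max(cv2.findContours(m,cv2.RETR_EXTERNAL,cv2.CHAIN_APPROX_NONE)[0],key=len)
    c=cv2.convexHull(c)[:,0] if 0 else c[:,0]
    return c,m
E
python3 - <<'E'
from h import *
T=cv2.imread('pics/top0.png');S=cv2.imread('pics/scene0.png')
def c(u,v,ox,oy,s=4):return (u+.5)/s-.5+ox,(v+.5)/s-.5+oy
dark=lambda a:cv2.GaussianBlur(a,(5,5),0).max(2)<50
wood=lambda a:(a[...,2].astype(int)-a[...,0]>25)
x0l=back('top',276,111,.097);x0s=back('top',271,187,.077);print('init',x0l,x0s)
for nm,rings,x0,seeds in(('LT',[(.078,.097),(.076,.012)],x0l,((276,111),(353,270))),('ST',[(.06,.077),(.058,.012)],x0s,((271,187),(291,215)))):
    cs=[(n,blob(dark(a),sd)[0]) for n,a,sd in(('top',T,seeds[0]),('scene',S,seeds[1]))]
    for k in(cs[:1],cs[1:],cs):print(nm,fitsil(k,rings,x0[:2]))
for nm,R,x0,seeds in(('LL',.084,(437,194),((425,200),(110,340))),('SL',.066,(109,188),((95,190),(372,158)))):
    cs=[(n,blob(wood(a),sd)[0]) for n,a,sd in(('top',T,seeds[0]),('scene',S,seeds[1]))]
    p=back('top',*x0,.024)
    for k in(cs[:1],cs[1:],cs):print(nm,fitsil(k,[(R,.012),(R,.024)],p[:2]),[len(q[1]) for q in k])
def seg(nm,a,b,z,o):
    A=back('top',*c(*a,*o),z);B=back('top',*c(*b,*o),z);d=A-B
    print(nm,((A+B)/2)[:2],'len',np.hypot(*d[:2]),'ang',np.degrees(np.arctan2(d[1],d[0])))
seg('LB',(286,47),(265,228),.062,(290,85))
seg('SB',(478,420),(466,545),.058,(70,70))
seg('LLbar',(610,358),(592,503),.054,(290,85))
seg('SLbar',(122,415),(166,521),.054,(70,70))
seg('Rbar1',(428,133),(469,240),.034,(70,70))
seg('Rbar2',(522,93),(565,198),.034,(70,70))
for nm,u,v,z in(('jar',286,422,.097),('steel',100,270,.057)):print(nm,back('top',*c(u,v,290,85),z))
print('china',back('top',*c(663,328,70,70),.047))
c_,m=blob(wood(T),(195,112));print(cv2.minAreaRect(c_))
E
```

```text
init [ 0.63920102 -0.00279316  0.097     ] [0.46259506 0.00539988 0.077     ]
LT (array([ 0.64468308, -0.00185382]), np.float64(0.8310967796150833), np.float64(0.7223009794413285))
LT (array([ 6.46731436e-01, -2.91047021e-05]), np.float64(1.125727488451693), np.float64(0.9183029787943094))
LT (array([ 0.64637432, -0.00119066]), np.float64(1.0676467402410417), np.float64(0.890953812569858))
ST (array([0.46439369, 0.00609768]), np.float64(0.5754585785324903), np.float64(0.29095390361058127))
ST (array([0.46693819, 0.00692739]), np.float64(1.1566736926770504), np.float64(0.9880822274041047))
ST (array([0.46549652, 0.00650976]), np.float64(1.0097927403711058), np.float64(0.6448188945685379))
LL (array([ 0.46264038, -0.40059245]), np.float64(0.8764716364514972), np.float64(0.7574431894788667)) [193]
LL (array([ 0.46566852, -0.39958224]), np.float64(0.9003081587260282), np.float64(0.8145738662854127)) [248]
LL (array([ 0.46460552, -0.39992086]), np.float64(1.0299829494538015), np.float64(0.7603108313590511)) [193, 248]
SL (array([0.45980203, 0.40319454]), np.float64(0.9814692768908061), np
[... 242 characters left out ...]
) [151, 113]
LB [ 0.63387181 -0.20170606] len 0.11206267582288686 ang -6.26926689678155
SB [0.45346944 0.20317567] len 0.07498620940878507 ang -3.4311237375376105
LLbar [ 0.46124541 -0.39844658] len 0.0883248146881278 ang -7.665607901326756
SLbar [0.45871196 0.39902714] len 0.06948976439824052 ang 24.931111977184436
Rbar1 [0.63892959 0.22791525] len 0.07194785720478215 ang 22.496328695302292
Rbar2 [0.66590198 0.17054421] len 0.07140904162896511 ang 23.524000988959255
jar [ 0.45685612 -0.2025643   0.097     ]
steel [ 0.5516327  -0.09746747  0.057     ]
china [0.55092308 0.09316425 0.047     ]
((193.15896606445312, 111.36565399169922), (30.06395149230957, 32.69554138183594), 66.50143432617188)
```

```bash
cat > go.py <<'E'
import sys,numpy as np
from station import r
def go(x,y,z,th=None):
    s=r.observe();R=np.array(s['orientation']);p=np.array(s['ee_pos'])
    t=np.degrees(np.arctan2(R[1,0],R[0,0]));d=R.T@(np.array([x,y,z])-p)*100
    yaw=None if th is None else round((t-th+90)%180-90,1)
    print('t',round(s['time_s'],2),'p',p.round(4),'th',round(t,1),'q6',round(s['q'][5],2),'w',round(s['grip_width'],4),'F',np.round(s['wrist_force'],1))
    print('delta tool cm',d.round(2),'yaw',yaw)
    if yaw:
        a=np.radians(t-yaw);c,sn=np.cos(a),np.sin(a);D=np.array([x,y,z])-p
        print('after yaw:',round(100*(D[0]*c+D[1]*sn),2),round(100*(D[0]*sn-D[1]*c),2),round(-100*D[2],2))
if __name__=='__main__':go(*map(float,sys.argv[1:]))
E
echo
```

carry_out --pt "-1 0 0 0 -10" --pt "-1 0 0 0 -10" --pt "-1 0 0 0 -10" --pt "-1 0 0 0 -10" --pt "-1 0 0 0 -10" --pt "-1 0 0 0 -10" --pt "-1 0 0 0 -10" --pt "-1 0 0 0 -10" --pt "-1 0 0 0 -10"

```text
time_s: 1.27
ee_pos: [0.1875, -0.4618, 0.2289]
orientation: [[0.906, 0.422, -0.002], [0.422, -0.906, 0.005], [0.0, -0.005, -1.0]]
wrist_force: [0.6, -0.8, 0.6]
grip_width: 0.0855
```

```bash
python3 go.py .600 .199 .18 23
```

```text
t 1.27 p [ 0.1875 -0.4618  0.2289] th 25.0 q6 -0.05 w 0.0855 F [ 0.6 -0.8  0.6]
delta tool cm [ 65.29 -42.45   5.14] yaw 2.0
after yaw: 63.77 -44.73 4.89
```

carry_out --pt "-1 4.9 -3.4 0 1" --pt "-1 4.9 -3.4 0 1" --pt "-1 4.9 -3.4 0 0" --pt "-1 4.9 -3.4 0 0" --pt "-1 4.9 -3.4 0 0" --pt "-1 4.9 -3.4 0 0" --pt "-1 4.9 -3.4 0 0" --pt "-1 4.9 -3.4 0 0" --pt "-1 4.9 -3.4 0 0" --pt "-1 4.9 -3.4 0 0" --pt "-1 4.9 -3.4 0.5 0" --pt "-1 4.9 -3.4 0.5 0"

```text
time_s: 2.78
ee_pos: [0.5742, 0.1635, 0.2201]
orientation: [[0.921, 0.389, -0.001], [0.389, -0.921, 0.005], [0.001, -0.005, -1.0]]
wrist_force: [0.4, -1.4, 0.4]
grip_width: 0.0855
```

```bash
python3 go.py .6524 .1992 .13 23
```

```text
t 2.77 p [0.5742 0.1635 0.2201] th 22.9 q6 1.45 w 0.0855 F [ 0.4 -1.4  0.4]
delta tool cm [ 8.58 -0.2   9.02] yaw -0.1
after yaw: 8.6 -0.23 9.01
```

carry_out --pt "-1 4.3 -0.1 4 0" --pt "-1 4.3 -0.1 4 0" --pt "-1 0 0 1 0" --pt "-1 0 0 0 0"

```text
time_s: 3.28
ee_pos: [0.6548, 0.2048, 0.1246]
orientation: [[0.919, 0.393, -0.003], [0.393, -0.919, 0.005], [-0.001, -0.006, -1.0]]
wrist_force: [-0.5, 0.4, 0.2]
grip_width: 0.0855
```

```bash
cat > w.py <<'E'
import sys,cv2,numpy as np
from station import r
def wparams():
    P=r.camera_params('wrist');K=np.array(P['intrinsics'],float);rv=np.array(P['rvec']);t=np.array(P['tvec']);return K,cv2.Rodrigues(rv)[0],t
def wproj(W,pts):
    K,R,t=W;p=np.array(pts)@R.T+t;rho=np.hypot(p[:,0],p[:,1]);a=np.arctan2(rho,p[:,2]);k=a*K[0,0]/np.maximum(rho,1e-12)
    return np.c_[p[:,0]*k+K[0,2],p[:,1]*k+K[1,2]]
def wback(W,u,v,z):
    K,R,t=W;d=np.array([u-K[0,2],v-K[1,2]]);rr=np.hypot(*d);a=rr/K[0,0];ray=np.r_[d/rr*np.sin(a),np.cos(a)];o=-R.T@t;w=R.T@ray
    return (o+w*(z-o[2])/w[2])[:2]
if __name__=='__main__':
    W=wparams();im=r.capture('wrist');n=sys.argv[1];cv2.imwrite(f'pics/{n}.png',im);np.savez(f'pics/{n}.npz',K=W[0],R=W[1],t=W[2])
def load(n):
    a=np.load(f'pics/{n}.npz');return a['K'],a['R'],a['t']
E
python3 w.py w1; python3 go.py .6524 .1992 .016 23
```

```text
t 3.33 p [0.6548 0.2048 0.1251] th 23.1 q6 1.47 w 0.0856 F [-0.6 -0.5  0.4]
delta tool cm [-0.43  0.48 10.91] yaw 0.1
after yaw: -0.44 0.42 10.91
```

View pics/w1.png

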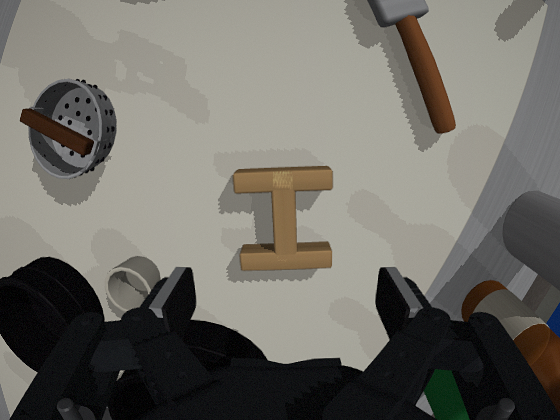

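```bash
python3 - <<'E'
import cv2
a=cv2.imread('pics/w1.png')[150:285,210:350];cv2.imwrite('pics/w1c.png',cv2.resize(a,None,fx=4,fy=4,interpolation=cv2.INTER_CUBIC))
E
```

```text
(no output)
```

View pics/w1c.png

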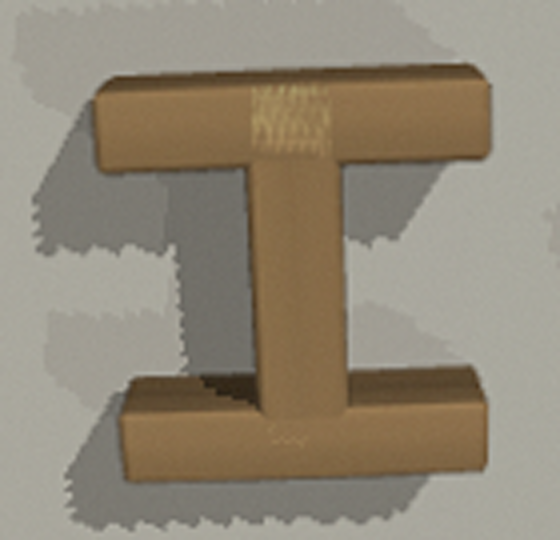

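```bash
python3 - <<'E'
from w import *
W=load('w1');f=lambda u,v:wback(W,(u+.5)/4-.5+210,(v+.5)/4-.5+150,.034)
P=np.array([f(*p) for p in[(93,97),(492,82),(492,157),(98,172),(120,413),(487,402),(487,468),(126,480)]])
print(P.round(4).tolist(),P.mean(0))
a=P[:4].mean(0)-P[4:].mean(0);print(np.linalg.norm(a),np.degrees(np.arctan2(a[1],a[0])),np.linalg.norm(P[0]-P[1]),np.linalg.norm(P[4]-P[5]))
E
```

```text
[[0.6068, 0.2205], [0.6729, 0.2517], [0.6789, 0.239], [0.6128, 0.2076], [0.6338, 0.1637], [0.6993, 0.1943], [0.7057, 0.1812], [0.64, 0.1502]] [0.65625636 0.20101379]
0.06331068002312584 115.0642924291784 0.07313017367607551 0.07228908801341344
```

```bash
python3 go.py .6555 .2005 .016 25
```

```text
t 3.33 p [0.6548 0.2048 0.1251] th 23.1 q6 1.47 w 0.0856 F [-0.6 -0.5  0.4]
delta tool cm [-0.1   0.48 10.91] yaw -1.9
after yaw: -0.12 0.42 10.91
```

carry_out --pt "-1 -0.1 0.4 3 -1.9" --pt "-1 0 0 4 0" --pt "-1 0 0 2.5 0" --pt "-1 0 0 0 0"

```text
time_s: 3.82
ee_pos: [0.6569, 0.2, 0.0372]
orientation: [[0.906, 0.423, 0.008], [0.423, -0.906, 0.008], [0.01, -0.004, -1.0]]
wrist_force: [0.0, -0.4, 1.1]
grip_width: 0.0853
```

```bash
python3 go.py .6555 .2005 .016 25
```

```text
t 3.83 p [0.6569 0.2    0.0372] th 25.0 q6 1.43 w 0.0853 F [ 0.  -0.4  1.1]
delta tool cm [-0.13 -0.09  2.12] yaw 0.0
```

carry_out --pt "-1 -0.1 -0.1 1.2 0" --pt "-1 0 0 0.6 0" --pt "-1 0 0 0.2 0" --pt "1 0 0 0 0" --pt "1 0 0 0 0" --pt "1 0 0 0 0" --pt "1 0 0 0 0" --pt "1 0 0 0 0" --pt "1 0 0 0 0" --pt "1 0 0 0 0"

```text
time_s: 5.08
ee_pos: [0.6582, 0.2013, 0.0222]
orientation: [[0.906, 0.423, 0.015], [0.422, -0.906, 0.01], [0.018, -0.003, -1.0]]
wrist_force: [0.1, 0.7, 0.9]
grip_width: 0.0163
```

```bash
python3 go.py .6555 .2005 .016 25
```

```text
t 5.08 p [0.6582 0.2013 0.0222] th 25.0 q6 1.43 w 0.0163 F [0.1 0.7 0.9]
delta tool cm [-0.29 -0.04  0.62] yaw -0.0
```

```bash
python3 w.py w2; python3 go.py .6555 .2005 .016 25
```

```text
t 5.12 p [0.6582 0.2013 0.0222] th 25.0 q6 1.43 w 0.0163 F [ 0.2 -0.1  0.6]
delta tool cm [-0.29 -0.04  0.62] yaw -0.0
```

View pics/w2.png

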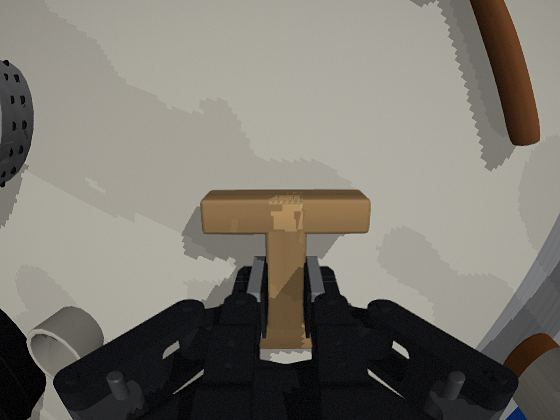

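carry_out --pt "0 0 0 0 0" --pt "0 0 0 0 0" --pt "0 0 0 0.4 0" --pt "0 0 0 0.4 0" --pt "1 0 0 0 0" --pt "1 0 0 0 0" --pt "1 0 0 0 0" --pt "1 0 0 0 0" --pt "1 0 0 0 0"

```text
time_s: 6.25
ee_pos: [0.6583, 0.2013, 0.0138]
orientation: [[0.906, 0.422, 0.015], [0.422, -0.906, 0.01], [0.018, -0.003, -1.0]]
wrist_force: [-1.2, -0.7, -0.1]
grip_width: 0.0169
```

```bash
python3 go.py .6555 .2005 .016 25
```

```text
t 6.25 p [0.6583 0.2013 0.0138] th 25.0 q6 1.43 w 0.0169 F [-1.2 -0.7 -0.1]
delta tool cm [-0.28 -0.05 -0.23] yaw -0.0
```

carry_out --pt "1 0 0 -3 0" --pt "1 0 0 -5 0" --pt "1 0 0 -5 0" --pt "1 0 0 -2 0" --pt "1 0 0 0 0"

```text
time_s: 6.88
ee_pos: [0.6552, 0.1995, 0.1669]
orientation: [[0.906, 0.423, 0.013], [0.422, -0.906, 0.009], [0.015, -0.003, -1.0]]
wrist_force: [1.4, -0.3, -0.7]
grip_width: 0.0167
```

```bash
python3 go.py .6465 -.0005 .15 25
```

```text
t 6.88 p [0.6552 0.1995 0.1669] th 25.0 q6 1.43 w 0.0167 F [ 1.4 -0.3 -0.7]
delta tool cm [-9.27 17.77  1.49] yaw -0.0
```

carry_out --pt "1 -2.3 4.4 0 0" --pt "1 -2.3 4.4 0 0" --pt "1 -2.3 4.4 0 0" --pt "1 -2.3 4.4 0 0" --pt "1 0 0 0 0" --pt "1 0 0 0 0"

```text
time_s: 7.62
ee_pos: [0.643, -0.004, 0.1555]
orientation: [[0.906, 0.424, 0.003], [0.424, -0.906, 0.009], [0.007, -0.007, -1.0]]
wrist_force: [0.2, 0.0, -0.1]
grip_width: 0.0171
```

```bash
python3 go.py .6465 -.0005 .15 25; python3 w.py w3;python3 - <<'E'
from station import r
import cv2
cv2.imwrite('pics/s3.png',r.capture('scene'))
E
```

```text
t 7.62 p [ 0.643  -0.004   0.1555] th 25.1 q6 1.12 w 0.0171 F [ 0.2  0.  -0.1]
delta tool cm [ 0.46 -0.16  0.56] yaw 0.1
after yaw: 0.46 -0.17 0.55
```

View pics/w3.png

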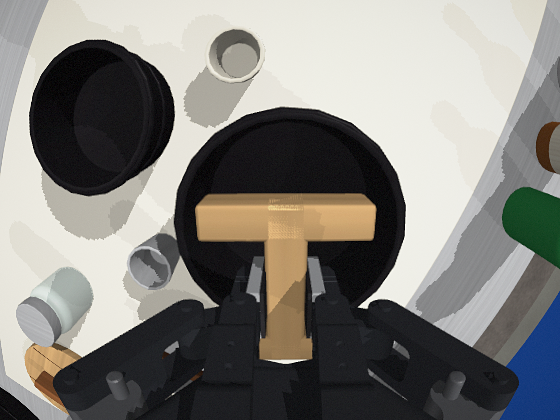

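View pics/s3.png

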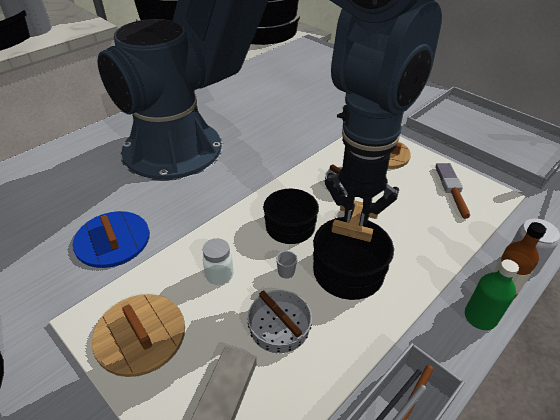

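```bash
python3 - <<'E'
import cv2
a=cv2.imread('pics/w3.png')[95:310,160:420];a=(255*(a/255.)**.45).astype('uint8');cv2.imwrite('pics/w3c.png',cv2.resize(a,None,fx=2.7,fy=2.7,interpolation=cv2.INTER_CUBIC))
a=cv2.imread('pics/w3.png')[30:210,20:190];a=(255*(a/255.)**.45).astype('uint8');cv2.imwrite('pics/w3d.png',cv2.resize(a,None,fx=3,fy=3,interpolation=cv2.INTER_CUBIC))
E
```

```text
(no output)
```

View pics/w3c.png

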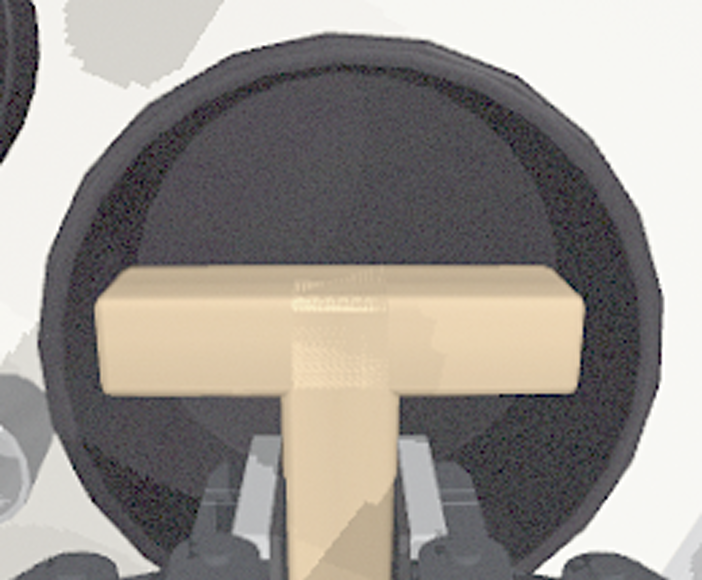

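View pics/w3d.png

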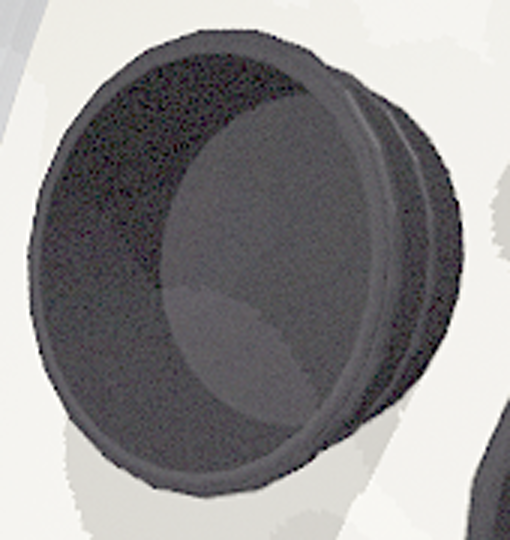

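```bash
python3 - <<'E'
from w import *
from scipy.optimize import least_squares
W=load('w3')
def fit(pts,s,o,z,r0=None):
    P=np.array([wback(W,(u+.5)/s-.5+o[0],(v+.5)/s-.5+o[1],z) for u,v in pts])
    f=lambda p:np.hypot(*(P-p[:2]).T)-(r0 or p[2])
    q=least_squares(f,[*P.mean(0),.07]);print(q.x.round(4),(f(q.x)*1e3).round(1))
L=[(350,33),(150,108),(75,207),(40,340),(60,440),(100,505),(545,98),(630,200),(662,325),(645,425),(610,500)]
S=[(215,32),(120,75),(55,165),(30,265),(55,380),(120,460),(210,494)]
fit(L,2.7,(160,95),.097);fit(L,2.7,(160,95),.097,.078)
fit(S,3,(20,30),.077);fit(S,3,(20,30),.077,.06)
E
```

```text
[ 0.6468 -0.001   0.0787] [ 0.7  0.1 -0.9  0.3  0.5 -0.4  0.1 -0.3 -0.3 -0.5  0.8]
[ 6.466e-01 -5.000e-04  7.000e-02] [ 0.9  0.4 -0.4  1.   1.3  0.6  0.4  0.2  0.4  0.4  1.8]
[0.4693 0.0069 0.0603] [ 0.2 -0.3 -0.4  1.  -0.1 -0.7  0.4]
[0.4689 0.0068 0.07  ] [ 0.5 -0.2 -0.5  0.9 -0.2 -0.5  0.8]
```

carry_out --pt "1 0.4 -0.2 1 0" --pt "1 0 0 3 0" --pt "1 0 0 3 0" --pt "1 0 0 2.5 0" --pt "1 0 0 0 0"

```text
time_s: 8.35
ee_pos: [0.6466, 0.0066, 0.0551]
orientation: [[0.903, 0.43, 0.003], [0.43, -0.903, 0.009], [0.006, -0.007, -1.0]]
wrist_force: [0.5, -0.6, 0.2]
grip_width: 0.0168
```

```bash
python3 go.py .6466 -.0008 .021 25
```

```text
t 8.35 p [0.6466 0.0066 0.0551] th 25.5 q6 1.13 w 0.0168 F [ 0.5 -0.6  0.2]
delta tool cm [-0.34  0.69  3.41] yaw 0.5
after yaw: -0.31 0.67 3.41
```

carry_out --pt "1 -0.3 0.6 0.5 0" --pt "1 0 0 0 0" --pt "1 0 0 0 0"

```text
time_s: 8.72
ee_pos: [0.6478, 0.0002, 0.0519]
orientation: [[0.902, 0.431, 0.006], [0.431, -0.902, 0.009], [0.009, -0.006, -1.0]]
wrist_force: [0.1, 0.6, -0.2]
grip_width: 0.0167
```

```bash
python3 go.py .6466 -.0008 .021 25
```

```text
t 8.72 p [6.478e-01 2.000e-04 5.190e-02] th 25.5 q6 1.12 w 0.0167 F [ 0.1  0.6 -0.2]
delta tool cm [-0.18  0.05  3.09] yaw 0.5
after yaw: -0.16 0.04 3.09
```

carry_out --pt "1 -0.1 0 1.5 0" --pt "1 -0.1 0 1 0" --pt "1 0 0 0.4 0" --pt "1 0 0 0 0"

```text
time_s: 9.22
ee_pos: [0.6461, -0.0005, 0.021]
orientation: [[0.902, 0.431, 0.006], [0.431, -0.902, 0.009], [0.009, -0.006, -1.0]]
wrist_force: [0.3, 0.7, -0.0]
grip_width: 0.0166
```

```bash
python3 go.py .6466 -.0008 .0195 25
```

```text
t 9.22 p [ 6.461e-01 -5.000e-04  2.100e-02] th 25.5 q6 1.12 w 0.0166 F [ 0.3  0.7 -0. ]
delta tool cm [0.03 0.05 0.15] yaw 0.5
after yaw: 0.03 0.05 0.15
```

Lower 1.5 mm, open part way, retreat.

carry_out --pt "1 0 0 0.2 0" --pt "1 0 0 0 0" --pt "0.3 0 0 0 0" --pt "0.3 0 0 0 0" --pt "0.3 0 0 0 0" --pt "0.3 0 0 -3 0" --pt "0.3 0 0 -5 0" --pt "0.3 0 0 -5 0" --pt "0 0 0 -2 0" --pt "0 0 0 0 0"

```text
time_s: 10.48
ee_pos: [0.6452, -0.0019, 0.174]
orientation: [[0.902, 0.431, 0.007], [0.431, -0.902, 0.009], [0.01, -0.006, -1.0]]
wrist_force: [1.0, -0.0, -0.3]
grip_width: 0.0423
```

```bash
python3 w.py w4; python3 go.py .636 -.201 .14 83.7
```

```text
t 10.53 p [ 0.6448 -0.0018  0.173 ] th 25.5 q6 1.12 w 0.0428 F [-0.1  0.1  0.9]
delta tool cm [-9.41 17.61  3.11] yaw -58.2
after yaw: -19.89 1.29 3.3
```

View pics/w4.png

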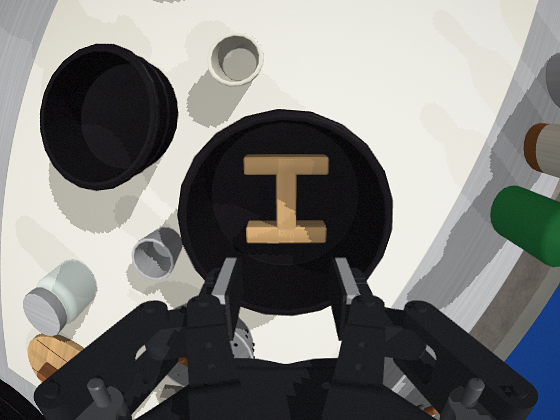

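The riser lies flat and centred on the tub floor (244–328, 155–243). Next is the large basket.

carry_out --pt "0 0 0 0 -9.7" --pt "0 0 0 0 -9.7" --pt "0 0 0 0 -9.7" --pt "0 0 0 0 -9.7" --pt "0 0 0 0 -9.7" --pt "0 0 0 0 -9.7" --pt "0 -4.9 0.3 0 0" --pt "0 -4.9 0.3 0 0" --pt "0 -4.9 0.3 0.5 0" --pt "0 -4.0 0.3 0.5 0" --pt "0 0 0 0 0" --pt "0 0 0 0 0"

```text
time_s: 12.02
ee_pos: [0.6347, -0.1928, 0.139]
orientation: [[0.073, 0.997, -0.021], [0.997, -0.073, 0.013], [0.011, -0.021, -1.0]]
wrist_force: [-0.4, 0.7, 0.0]
grip_width: 0.0427
```

```bash
python3 w.py w5; python3 go.py .636 -.201 .14 83.7
```

```text
t 12.07 p [ 0.6347 -0.1926  0.139 ] th 85.8 q6 -0.22 w 0.0426 F [-1.  -0.6 -0.6]
delta tool cm [-0.82  0.19 -0.11] yaw 2.1
after yaw: -0.82 0.22 -0.1
```

View pics/w5.png

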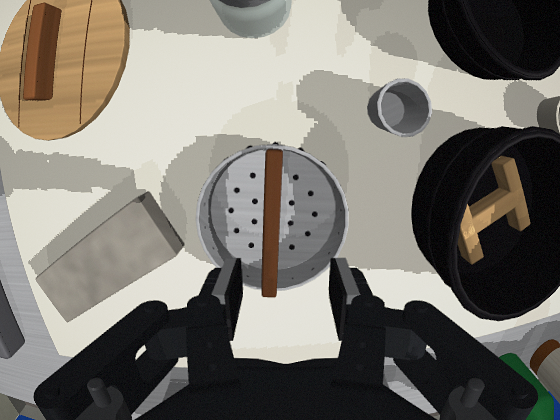

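```bash
python3 - <<'E'
from w import *
W=load('w5');A=wback(W,274,150,.062);B=wback(W,269.5,296,.062);d=A-B
print((A+B)/2,np.linalg.norm(d),np.degrees(np.arctan2(*d[::-1])))
E
python3 go.py .637 -.2 .037 84
```

```text
[ 0.63733954 -0.20209373] 0.11188182224519307 173.41449220747182
t 12.07 p [ 0.6347 -0.1926  0.139 ] th 85.8 q6 -0.22 w 0.0426 F [-1.  -0.6 -0.6]
delta tool cm [-0.83  0.51 10.18] yaw 1.8
after yaw: -0.71 0.31 10.2
```

carry_out --pt "0 -0.9 0.4 2 2.4" --pt "0 0 0 3 0" --pt "0 0 0 2 0" --pt "0 0 0 0 0" --pt "0 0 0 0 0"

```text
time_s: 12.7
ee_pos: [0.6376, -0.196, 0.0675]
orientation: [[0.11, 0.994, -0.02], [0.994, -0.109, 0.013], [0.011, -0.021, -1.0]]
wrist_force: [0.3, 0.3, -0.4]
grip_width: 0.0425
```

```bash
python3 go.py .637 -.202 .037 83.4
```

```text
t 12.7 p [ 0.6376 -0.196   0.0675] th 83.7 q6 -0.19 w 0.0425 F [ 0.3  0.3 -0.4]
delta tool cm [-0.64  0.07  3.05] yaw 0.3
after yaw: -0.6 0.01 3.05
```

carry_out --pt "0 -0.6 0 1.2 0" --pt "0 -0.1 0 1.2 0" --pt "0 0 0 0.4 0" --pt "0 0 0 0 0"

```text
time_s: 13.2
ee_pos: [0.637, -0.2031, 0.0389]
orientation: [[0.109, 0.994, -0.018], [0.994, -0.109, 0.012], [0.01, -0.019, -1.0]]
wrist_force: [-0.2, 0.8, 0.2]
grip_width: 0.0427
```

```bash
python3 go.py .637 -.202 .037 83.4
```

```text
t 13.2 p [ 0.637  -0.2031  0.0389] th 83.7 q6 -0.2 w 0.0427 F [-0.2  0.8  0.2]
delta tool cm [ 0.11 -0.01  0.19] yaw 0.3
after yaw: 0.11 -0.01 0.19
```

carry_out --pt "0 0.1 0 0.2 0" --pt "1 0 0 0 0" --pt "1 0 0 0 0" --pt "1 0 0 0 0" --pt "1 0 0 0 0" --pt "1 0 0 0 0"

```text
time_s: 13.95
ee_pos: [0.6374, -0.202, 0.0376]
orientation: [[0.109, 0.994, -0.017], [0.994, -0.109, 0.012], [0.01, -0.018, -1.0]]
wrist_force: [-0.7, 0.5, -0.9]
grip_width: 0.011
```

```bash
python3 go.py .637 -.202 .037 83.4
```

```text
t 13.95 p [ 0.6374 -0.202   0.0376] th 83.7 q6 -0.2 w 0.011 F [-0.7  0.5 -0.9]
delta tool cm [-0.   -0.04  0.06] yaw 0.3
after yaw: -0.0 -0.04 0.06
```

carry_out --pt "1 0 0 -2 0" --pt "1 0 0 -3 0" --pt "1 0 0 -4 0" --pt "1 0 0 -4 0" --pt "1 0 0 -1 0" --pt "1 0 0 0 0"

```text
time_s: 14.7
ee_pos: [0.6388, -0.2033, 0.1791]
orientation: [[0.109, 0.994, -0.021], [0.994, -0.109, 0.013], [0.011, -0.022, -1.0]]
wrist_force: [-0.5, 0.0, -2.3]
grip_width: 0.0106
```

```bash
python3 w.py w6; python3 go.py .6466 -.0008 .18
```

```text
t 14.75 p [ 0.6386 -0.2033  0.1786] th 83.7 q6 -0.2 w 0.011 F [ 0.4 -0.1 -2.4]
delta tool cm [20.22 -1.41  0.12] yaw None
```

View pics/w6.png

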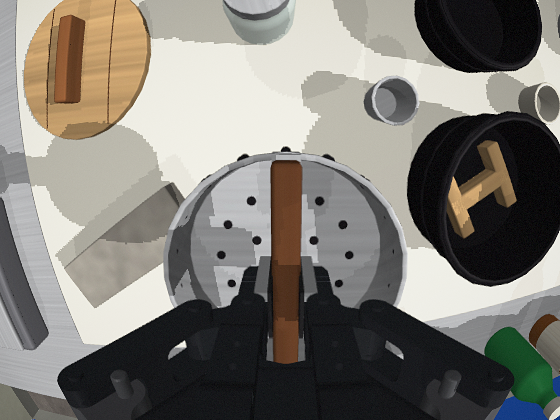

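carry_out --pt "1 4.8 -0.3 0 0" --pt "1 4.8 -0.3 0 0" --pt "1 4.8 -0.4 0 0" --pt "1 3.5 -0.3 0 0" --pt "1 0 0 0 0" --pt "1 0 0 0 0" --pt "1 0 0 0 0"

```text
time_s: 15.62
ee_pos: [0.641, -0.0199, 0.1694]
orientation: [[0.112, 0.993, -0.036], [0.994, -0.111, 0.015], [0.011, -0.038, -0.999]]
wrist_force: [1.1, -0.4, -1.9]
grip_width: 0.011
```

```bash
python3 go.py .6466 -.0008 .10
```

```text
t 15.62 p [ 0.641  -0.0199  0.1694] th 83.6 q6 0.07 w 0.011 F [ 1.1 -0.4 -1.9]
delta tool cm [1.88 0.6  6.95] yaw None
```

carry_out --pt "1 1.7 0.6 0 0" --pt "1 0.1 0 1 0" --pt "1 0 0 1 0" --pt "1 0 0 0 0" --pt "1 0 0 0 0"

```text
time_s: 16.25
ee_pos: [0.6485, -0.0031, 0.1471]
orientation: [[0.114, 0.993, -0.037], [0.993, -0.114, 0.015], [0.01, -0.039, -0.999]]
wrist_force: [0.3, -0.6, -1.6]
grip_width: 0.0109
```

```bash
python3 go.py .6466 -.0008 .10; python3 w.py w7
```

```text
t 16.25 p [ 0.6485 -0.0031  0.1471] th 83.4 q6 0.1 w 0.0109 F [ 0.3 -0.6 -1.6]
delta tool cm [ 0.16 -0.03  4.72] yaw None
```

View pics/w7.png

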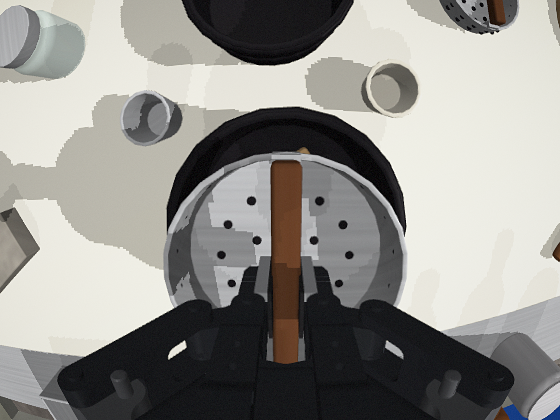

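carry_out --pt "1 0.2 0 1.5 0" --pt "1 0 0 2 0" --pt "1 0 0 2 0" --pt "1 0 0 1 0" --pt "1 0 0 0 0" --pt "1 0 0 0 0"

```text
time_s: 17.05
ee_pos: [0.6461, 0.0001, 0.0787]
orientation: [[0.114, 0.993, -0.037], [0.993, -0.114, 0.015], [0.01, -0.038, -0.999]]
wrist_force: [-0.4, -0.1, -2.7]
grip_width: 0.0111
```

```bash
python3 go.py .6475 -.0008 .065
```

```text
t 17.05 p [6.461e-01 1.000e-04 7.870e-02] th 83.4 q6 0.11 w 0.0111 F [-0.4 -0.1 -2.7]
delta tool cm [-0.09  0.2   1.36] yaw None
```

carry_out --pt "1 -0.1 0.2 0.6 0" --pt "1 0 0 0.4 0" --pt "1 0 0 0.2 0" --pt "1 0 0 0.1 0" --pt "1 0 0 0 0"

```text
time_s: 17.68
ee_pos: [0.6485, -0.0011, 0.0659]
orientation: [[0.114, 0.993, -0.035], [0.993, -0.114, 0.015], [0.011, -0.036, -0.999]]
wrist_force: [-0.2, -0.8, -3.3]
grip_width: 0.0109
```

```bash
python3 go.py .6475 -.0008 .065
```

```text
t 17.68 p [ 0.6485 -0.0011  0.0659] th 83.4 q6 0.11 w 0.0109 F [-0.2 -0.8 -3.3]
delta tool cm [ 0.01 -0.1   0.09] yaw None
```

carry_out --pt "1 0 -0.1 0.1 0" --pt "1 0 0 0.1 0" --pt "1 0 0 0 0" --pt "0.4 0 0 0 0" --pt "0.3 0 0 0 0" --pt "0.3 0 0 0 0" --pt "0.3 0 0 0 0"

```text
time_s: 18.55
ee_pos: [0.6478, -0.0008, 0.0651]
orientation: [[0.114, 0.993, -0.033], [0.993, -0.114, 0.015], [0.011, -0.034, -0.999]]
wrist_force: [0.6, -0.2, 0.1]
grip_width: 0.0298
```

```bash
python3 go.py .6475 -.0008 .065
```

```text
t 18.55 p [ 0.6478 -0.0008  0.0651] th 83.4 q6 0.11 w 0.0298 F [ 0.6 -0.2  0.1]
delta tool cm [-0.01 -0.03  0.01] yaw None
```

carry_out --pt "0.3 0 0 -2 0" --pt "0.3 0 0 -4 0" --pt "0.3 0 0 -5 0" --pt "0.3 0 0 -3 0" --pt "0.3 0 0 0 0" --pt "0.3 0 0 0 0"

```text
time_s: 19.3
ee_pos: [0.6517, -0.0029, 0.2075]
orientation: [[0.114, 0.993, -0.035], [0.993, -0.114, 0.015], [0.011, -0.037, -0.999]]
wrist_force: [0.5, 0.1, -0.5]
grip_width: 0.0298
```

```bash
python3 go.py .463 -.399 .15 82; python3 w.py w8
```

```text
t 19.3 p [ 0.6517 -0.0029  0.2075] th 83.4 q6 0.1 w 0.0298 F [ 0.5  0.1 -0.5]
delta tool cm [-41.57 -14.01   5.83] yaw 1.4
after yaw: -41.85 -13.2 5.75
```

View pics/w8.png

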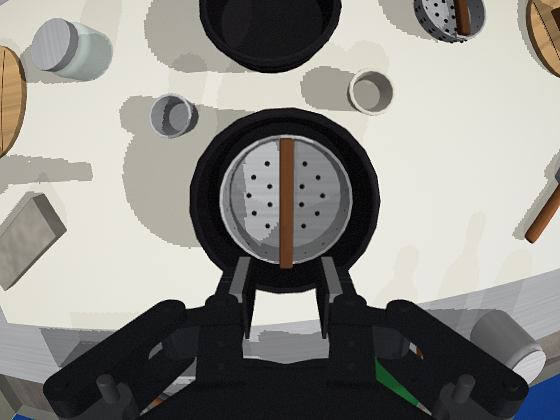

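```bash
python3 - <<'E'
from w import *
W=load('w8');a=cv2.imread('pics/w8.png')
A=wback(W,287,138,.089);B=wback(W,287,268,.089);c=(A+B)/2;d=A-B;print(c,np.linalg.norm(d),np.degrees(np.arctan2(*d[::-1])))
s=4;o=(185,100);b=a[100:300,185:385];b=(255*(b/255.)**.6).astype('uint8');b=cv2.resize(b,None,fx=3,fy=3,interpolation=cv2.INTER_CUBIC)
t=np.linspace(0,2*np.pi,200)
def dr(cx,cy,r,z,col):
    p=wproj(W,np.c_[cx+r*np.cos(t),cy+r*np.sin(t),0*t+z]);p=((p-o+.5)*3-.5).round().astype(int);cv2.polylines(b,[p],True,col,1)
dr(*c,.06,.073,(0,255,0));dr(.6466,-.0008,.078,.097,(0,0,255))
cv2.imwrite('pics/w8c.png',b)
E
```

```text
[6.47887511e-01 3.32930678e-04] 0.1130460930241394 173.5009647443816
```

View pics/w8c.png

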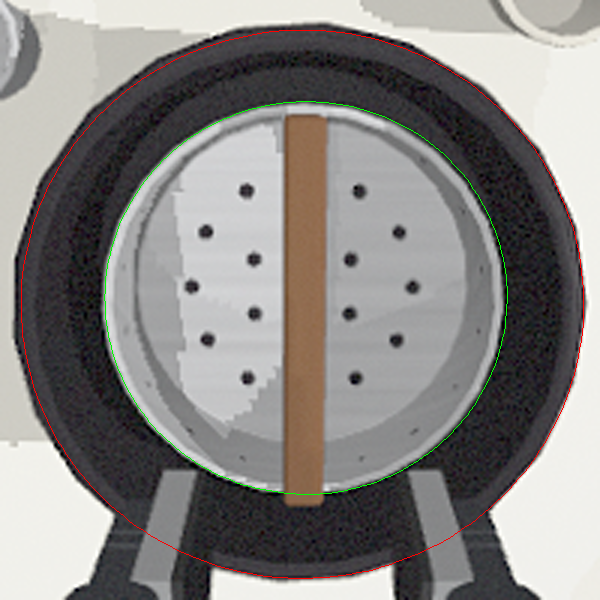

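The large basket is in the tub, concentric, and its rim and bar match the level overlay. Next is the pale large lid.

carry_out --pt "0 -4.2 -1.4 0 0" --pt "0 -4.2 -1.4 0 0" --pt "0 -4.2 -1.4 0 0" --pt "0 -4.2 -1.4 0 0" --pt "0 -4.2 -1.4 0 0" --pt "0 -4.2 -1.4 0 0.7" --pt "0 -4.2 -1.4 0 0.7" --pt "0 -4.2 -1.4 0.5 0" --pt "0 -4.0 -1.4 0.5 0" --pt "0 0 0 0 0" --pt "0 0 0 0 0"

```text
time_s: 20.72
ee_pos: [0.4698, -0.3686, 0.1851]
orientation: [[0.138, 0.989, -0.052], [0.99, -0.137, 0.022], [0.015, -0.055, -0.998]]
wrist_force: [-0.1, 0.3, 0.9]
grip_width: 0.0426
```

```bash
python3 go.py .463 -.399 .13 82; python3 w.py w9
```

```text
t 20.73 p [ 0.4698 -0.3686  0.1851] th 82.1 q6 -0.52 w 0.0426 F [-0.1  0.3  0.9]
delta tool cm [-3.19  0.04  5.46] yaw 0.1
after yaw: -3.11 -0.25 5.51
```

View pics/w9.png

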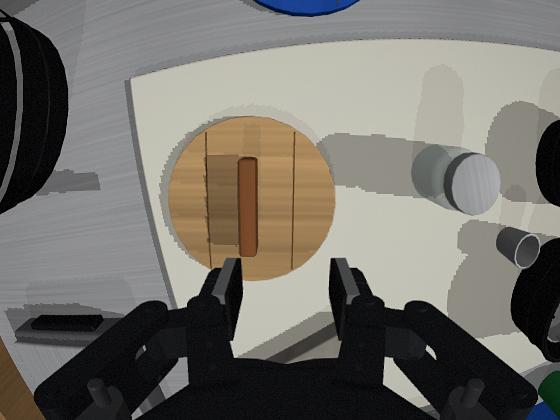

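```bash
python3 - <<'E'
from w import *
W=load('w9');A=wback(W,249,158,.054);B=wback(W,248.5,256,.054);c=(A+B)/2;d=A-B;print(c,np.linalg.norm(d),np.degrees(np.arctan2(*d[::-1])))
E
python3 go.py .463 -.399 .13 82;python3 -c "
from station import r;print(r.observe()['q'])"
```

```text
[ 0.46440074 -0.39845164] 0.08905186615975122 170.29451274298356
t 20.77 p [ 0.4699 -0.3684  0.185 ] th 82.1 q6 -0.52 w 0.0427 F [ 0.   0.4 -0.4]
delta tool cm [-3.2   0.04  5.46] yaw 0.1
after yaw: -3.12 -0.26 5.5
[-0.65728849  0.48172951  0.22771655  1.37203011 -0.01449479 -0.51926119]
```

carry_out --pt "0 -0.8 0 0 0.4" --pt "0 -0.8 0 0 0.4" --pt "0 -0.8 0 0 0.4" --pt "0 -0.8 0 0 0.4" --pt "0 0 0 0 0"

```text
time_s: 21.4
ee_pos: [0.4661, -0.4009, 0.1845]
orientation: [[0.165, 0.985, -0.053], [0.986, -0.164, 0.022], [0.013, -0.055, -0.998]]
wrist_force: [0.2, 0.0, 0.4]
grip_width: 0.0425
```

carry_out --pt "0 0 0 1 0" --pt "0 0 0 1 0" --pt "0 0 0 1 0" --pt "0 0 0 1 0" --pt "0 0 0 0 0"

```text
time_s: 22.02
ee_pos: [0.4635, -0.399, 0.1408]
orientation: [[0.164, 0.985, -0.054], [0.986, -0.163, 0.023], [0.014, -0.057, -0.998]]
wrist_force: [-0.6, -0.4, 0.0]
grip_width: 0.0427
```

```bash
python3 go.py .4645 -.399 .13 80.5;python3 -c "
from station import r;print(r.observe()['q'])"
```

```text
t 22.02 p [ 0.4635 -0.399   0.1408] th 80.6 q6 -0.54 w 0.0427 F [-0.6 -0.4  0. ]
delta tool cm [0.   0.16 1.07] yaw 0.1
after yaw: 0.02 0.1 1.08
[-0.7020727   0.52676642  0.18747844  1.28745058 -0.01691896 -0.53722475]
```

carry_out --pt "0 0 0 -2 0" --pt "0 0 0 -2 0" --pt "0 0 0 -2 0" --pt "0 0 0 -2 0" --pt "0 0 0 -2 0" --pt "0 0 0 0 0"

```text
time_s: 22.78
ee_pos: [0.4692, -0.4013, 0.2447]
orientation: [[0.164, 0.985, -0.053], [0.986, -0.163, 0.022], [0.013, -0.055, -0.998]]
wrist_force: [0.3, 0.1, -0.4]
grip_width: 0.0428
```

carry_out --pt "0 0 0 6 0" --pt "0 0 0 4 0" --pt "0 0 0 0 0"

```text
time_s: 23.15
ee_pos: [0.4639, -0.399, 0.1415]
orientation: [[0.164, 0.985, -0.052], [0.986, -0.163, 0.021], [0.013, -0.054, -0.998]]
wrist_force: [0.1, 0.2, 0.6]
grip_width: 0.043
```

carry_out --pt "0 1.04 -1.72 0 0" --pt "0 1.04 -1.72 0 0" --pt "0 1.04 -1.72 0 0" --pt "0 1.04 -1.72 0 0" --pt "0 1.04 -1.72 0 0" --pt "0 0 0 0 0"

```text
time_s: 23.9
ee_pos: [0.3883, -0.3341, 0.1553]
orientation: [[0.163, 0.986, -0.045], [0.987, -0.163, 0.016], [0.008, -0.047, -0.999]]
wrist_force: [0.1, -0.7, 0.7]
grip_width: 0.0427
```

carry_out --pt "0 -2.6 4.3 0 0" --pt "0 -2.6 4.3 0 0" --pt "0 0 0 0 0"

```text
time_s: 24.28
ee_pos: [0.4683, -0.4025, 0.1534]
orientation: [[0.163, 0.986, -0.042], [0.987, -0.163, 0.014], [0.007, -0.044, -0.999]]
wrist_force: [-0.3, 0.0, -1.8]
grip_width: 0.0427
```

carry_out --pt "0 1.04 -1.72 0 0" --pt "0 1.04 -1.72 0 0" --pt "0 1.04 -1.72 0 0" --pt "0 1.04 -1.72 0 0" --pt "0 1.04 -1.72 0 0" --pt "0 1.04 -1.72 0 0" --pt "0 1.04 -1.72 0 0" --pt "0 0 0 0 0" --pt "0 -2.6 4.3 0 0" --pt "0 -2.6 4.3 0 0" --pt "0 -1.9 3.1 0 0" --pt "0 0 0 0 0"

```text
time_s: 25.78
ee_pos: [0.469, -0.4032, 0.1619]
orientation: [[0.163, 0.986, -0.034], [0.987, -0.163, 0.006], [0.001, -0.034, -0.999]]
wrist_force: [0.4, -0.3, -0.6]
grip_width: 0.0428
```

carry_out --pt "0 1.04 -1.72 0 0" --pt "0 1.04 -1.72 0 0" --pt "0 1.04 -1.72 0 0" --pt "0 1.04 -1.72 0 0" --pt "0 1.04 -1.72 0 0" --pt "0 1.04 -1.72 0 0" --pt "0 1.04 -1.72 0 0" --pt "0 0 0 0 0" --pt "0 -2.6 4.3 0 0" --pt "0 -2.6 4.3 0 0" --pt "0 -1.9 3.1 0 0" --pt "0 0 0 0 0"

```text
time_s: 27.28
ee_pos: [0.4674, -0.402, 0.1654]
orientation: [[0.163, 0.986, -0.028], [0.987, -0.163, 0.002], [-0.003, -0.028, -1.0]]
wrist_force: [-0.2, 1.2, -1.1]
grip_width: 0.0428
```

```bash
python3 go.py .4645 -.399 .13 80.5;python3 -c "
from station import r;print(r.observe()['q'])"
```

```text
t 27.27 p [ 0.4674 -0.402   0.1654] th 80.6 q6 -0.54 w 0.0428 F [-0.2  1.2 -1.1]
delta tool cm [ 0.26 -0.24  3.55] yaw 0.1
after yaw: 0.25 -0.34 3.54
[-0.70168421  0.49658467  0.20310886  1.30024116 -0.01690657 -0.5376402 ]
```

carry_out --pt "0 1.04 -1.72 0.1 0" --pt "0 1.04 -1.72 0.1 0" --pt "0 1.04 -1.72 0 0" --pt "0 1.04 -1.72 0 0" --pt "0 1.04 -1.72 0 0" --pt "0 1.04 -1.72 0 0" --pt "0 1.04 -1.72 0 0" --pt "0 0 0 0 0" --pt "0 -2.6 4.3 0 0" --pt "0 -2.6 4.3 0 0" --pt "0 -1.9 3.1 0 0" --pt "0 0 0 0 0"

```text
time_s: 28.78
ee_pos: [0.4648, -0.4001, 0.1644]
orientation: [[0.163, 0.986, -0.025], [0.987, -0.163, -0.001], [-0.005, -0.024, -1.0]]
wrist_force: [0.2, 0.1, -0.3]
grip_width: 0.0426
```

carry_out --pt "0 1.04 -1.72 0.1 0" --pt "0 1.04 -1.72 0.1 0" --pt "0 1.04 -1.72 0 0" --pt "0 1.04 -1.72 0 0" --pt "0 1.04 -1.72 0 0" --pt "0 1.04 -1.72 0 0" --pt "0 1.04 -1.72 0 0" --pt "0 0 0 0 0" --pt "0 -2.6 4.3 0 0" --pt "0 -2.6 4.3 0 0" --pt "0 -1.9 3.1 0 0" --pt "0 0 0 0 0"

```text
time_s: 30.28
ee_pos: [0.4619, -0.3978, 0.1624]
orientation: [[0.163, 0.986, -0.022], [0.987, -0.163, -0.004], [-0.007, -0.021, -1.0]]
wrist_force: [-0.2, -0.9, -1.0]
grip_width: 0.0424
```

```bash
python3 w.py w10; python3 go.py .4645 -.399 .10 80.5
```

```text
t 30.32 p [ 0.4611 -0.3971  0.1626] th 80.6 q6 -0.54 w 0.0428 F [-0.7  0.2  0.3]
delta tool cm [-0.09  0.5   6.25] yaw 0.1
after yaw: -0.13 0.37 6.26
```

View pics/w10.png

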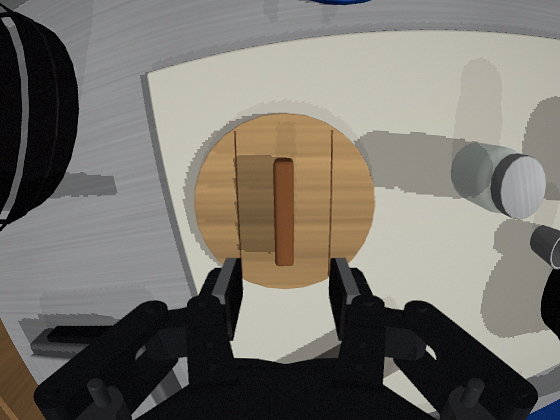

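```bash
python3 - <<'E'
from w import *
W=load('w10');A=wback(W,283.5,160,.054);B=wback(W,284.5,266,.054);c=(A+B)/2;d=A-B;print(c,np.linalg.norm(d),np.degrees(np.arctan2(*d[::-1])))
# disc outline
P=np.array([wback(W,*p,.024) for p in[(284,113),(194,202),(376,200),(222,138),(347,138),(225,267),(345,266),(284,289)]])
from scipy.optimize import least_squares
f=lambda p:np.hypot(*(P-p[:2]).T)-p[2];q=least_squares(f,[*c,.08]);print(q.x,(f(q.x)*1e3).round(1))
E
python3 go.py .4645 -.399 .10 80.5
```

```text
[ 0.46450783 -0.40004325] 0.08998521169013958 171.07162577202024
[ 0.46545683 -0.40009643  0.08333692] [ 0.2  0.2  0.7 -0.3 -0.4  0.  -0.6  0.1]
t 30.32 p [ 0.4611 -0.3971  0.1626] th 80.6 q6 -0.54 w 0.0428 F [-0.7  0.2  0.3]
delta tool cm [-0.09  0.5   6.25] yaw 0.1
after yaw: -0.13 0.37 6.26
```

carry_out --pt "0 -0.2 0.4 2 -0.4" --pt "0 0 0.1 2 0" --pt "0 0 0 2 0" --pt "0 0 0 2 0" --pt "0 0 0 2 0" --pt "0 0 0 0 0" --pt "0 0 0 0 0"

```text
time_s: 31.2
ee_pos: [0.4618, -0.3988, 0.0626]
orientation: [[0.156, 0.988, -0.02], [0.988, -0.156, -0.005], [-0.008, -0.019, -1.0]]
wrist_force: [0.5, -0.0, 0.6]
grip_width: 0.0424
```

```bash
python3 go.py .4648 -.400 .030 81
```

```text
t 31.2 p [ 0.4618 -0.3988  0.0626] th 81.0 q6 -0.55 w 0.0424 F [ 0.5 -0.   0.6]
delta tool cm [-0.05  0.37  3.25] yaw 0.0
```

carry_out --pt "0 -0.1 0.3 1.5 0" --pt "0 0 0 1.2 0" --pt "0 0 0 0.4 0" --pt "0 0 0 0 0"

```text
time_s: 31.7
ee_pos: [0.4646, -0.4008, 0.0306]
orientation: [[0.156, 0.988, -0.019], [0.988, -0.156, -0.006], [-0.009, -0.018, -1.0]]
wrist_force: [-0.0, -0.2, 0.4]
grip_width: 0.0428
```

```bash
python3 go.py .4648 -.400 .030 81
```

```text
t 31.7 p [ 0.4646 -0.4008  0.0306] th 81.0 q6 -0.55 w 0.0428 F [-0.  -0.2  0.4]
delta tool cm [0.08 0.01 0.05] yaw 0.0
```

carry_out --pt "1 0 0 0 0" --pt "1 0 0 0 0" --pt "1 0 0 0 0" --pt "1 0 0 0 0" --pt "1 0 0 0 0" --pt "1 0 0 0 0"

```text
time_s: 32.45
ee_pos: [0.4648, -0.401, 0.0313]
orientation: [[0.156, 0.988, -0.018], [0.988, -0.156, -0.007], [-0.009, -0.017, -1.0]]
wrist_force: [-1.0, -0.7, 0.3]
grip_width: 0.0151
```

carry_out --pt "1 0 0 -1 0" --pt "1 0 0 -2 0" --pt "1 0 0 -2.5 0" --pt "1 0 0 -2.5 0" --pt "1 0 0 -2.5 0" --pt "1 0 0 -2.5 0" --pt "1 0 0 -2.5 0" --pt "1 0 0 -1 0" --pt "1 0 0 0 0"

```text
time_s: 33.58
ee_pos: [0.4676, -0.3996, 0.2057]
orientation: [[0.156, 0.988, -0.017], [0.988, -0.156, -0.008], [-0.01, -0.016, -1.0]]
wrist_force: [-0.3, 0.1, -2.3]
grip_width: 0.0149
```

```bash
python3 w.py w11; python3 go.py .6466 -.001 .19 81
```

```text
t 33.62 p [ 0.4675 -0.3995  0.2052] th 81.0 q6 -0.54 w 0.015 F [ 0.6  0.6 -2. ]
delta tool cm [42.16 11.5   0.91] yaw 0.0
```

View pics/w11.png

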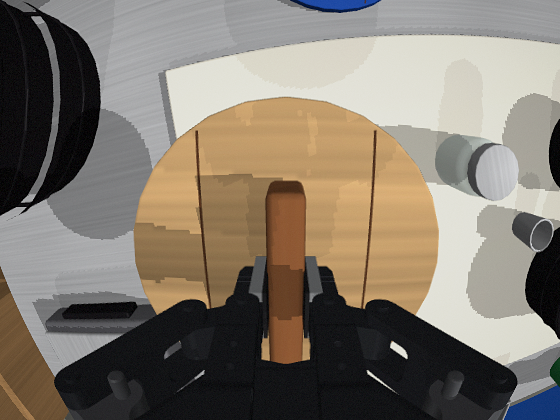

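carry_out --pt "1 3 0.8 0 0" --pt "1 3 0.8 0 0" --pt "1 3 0.8 0 0" --pt "1 3 0.8 0 0" --pt "1 3 0.8 0 0" --pt "1 3 0.8 0 0" --pt "1 3 0.8 0 0" --pt "1 3 0.8 0 0" --pt "1 3 0.8 0 0" --pt "1 3 0.8 0 0" --pt "1 0 0 0 0" --pt "1 0 0 0 0"

```text
time_s: 35.12
ee_pos: [0.591, -0.1052, 0.1861]
orientation: [[0.157, 0.987, -0.036], [0.988, -0.157, -0.0], [-0.006, -0.036, -0.999]]
wrist_force: [-0.7, -0.2, -2.5]
grip_width: 0.0147
```

```bash
python3 go.py .6466 -.001 .17 81
```

```text
t 35.12 p [ 0.591  -0.1052  0.1861] th 81.0 q6 -0.01 w 0.0147 F [-0.7 -0.2 -2.5]
delta tool cm [11.17  3.91  1.4 ] yaw -0.0
```

carry_out --pt "1 2.2 0.8 0 0" --pt "1 2.2 0.8 0 0" --pt "1 2.2 0.8 0 0" --pt "1 2.2 0.8 0 0" --pt "1 1.8 0.7 0 0" --pt "1 0 0 0 0" --pt "1 0 0 0 0"

```text
time_s: 36.0
ee_pos: [0.6497, 0.0003, 0.1826]
orientation: [[0.157, 0.987, -0.037], [0.988, -0.157, -0.0], [-0.006, -0.037, -0.999]]
wrist_force: [-0.6, -0.7, -2.1]
grip_width: 0.0145
```

```bash
python3 go.py .6466 -.001 .17 81
```

```text
t 36.0 p [6.497e-01 3.000e-04 1.826e-01] th 81.0 q6 0.16 w 0.0145 F [-0.6 -0.7 -2.1]
delta tool cm [-0.17 -0.24  1.27] yaw -0.0
```

carry_out --pt "1 -0.3 -2 0 0" --pt "1 -0.3 -2 0 0" --pt "1 -0.3 -2 0 0" --pt "1 -0.3 -2 0 0" --pt "1 -0.3 -2 0 0" --pt "1 -0.3 -2 0 0" --pt "1 -0.3 -2 0 0" --pt "1 0 0 0 0" --pt "1 0.7 4.5 0 0" --pt "1 0.7 4.5 0 0" --pt "1 0.6 4 0 0" --pt "1 0 0 0 0"

```text
time_s: 37.5
ee_pos: [0.639, -0.0039, 0.1837]
orientation: [[0.164, 0.986, -0.034], [0.986, -0.164, -0.001], [-0.007, -0.034, -0.999]]
wrist_force: [0.3, -0.5, -2.0]
grip_width: 0.0149
```

carry_out --pt "1 -0.3 -2 0 0" --pt "1 -0.3 -2 0 0" --pt "1 -0.3 -2 0 0" --pt "1 -0.3 -2 0 0" --pt "1 -0.3 -2 0 0" --pt "1 -0.3 -2 0 0" --pt "1 -0.3 -2 0 0" --pt "1 0 0 0 0" --pt "1 0.7 4.5 0 0" --pt "1 0.7 4.5 0 0" --pt "1 0.6 4 0 0" --pt "1 0 0 0 0"

```text
time_s: 39.0
ee_pos: [0.629, -0.006, 0.1838]
orientation: [[0.168, 0.985, -0.031], [0.986, -0.168, -0.002], [-0.007, -0.03, -1.0]]
wrist_force: [-0.9, -1.0, -2.5]
grip_width: 0.0152
```

```bash
python3 go.py .6466 -.001 .17 81
```

```text
t 39.0 p [ 0.629  -0.006   0.1838] th 80.3 q6 0.16 w 0.0152 F [-0.9 -1.  -2.5]
delta tool cm [0.8  1.69 1.33] yaw -0.7
after yaw: 0.77 1.66 1.38
```

carry_out --pt "1 0.4 0.9 0.5 0" --pt "1 0.4 0.8 1 0" --pt "1 0 0 1 0" --pt "1 0 0 0 0" --pt "1 0 0 0 0"

```text
time_s: 39.62
ee_pos: [0.6463, -0.0007, 0.1564]
orientation: [[0.168, 0.985, -0.031], [0.986, -0.168, -0.002], [-0.007, -0.031, -1.0]]
wrist_force: [0.6, -0.8, -2.0]
grip_width: 0.015
```

```bash
python3 go.py .6468 -.001 .118 81; python3 w.py w12
```

```text
t 39.62 p [ 0.6463 -0.0007  0.1564] th 80.3 q6 0.17 w 0.015 F [ 0.6 -0.8 -2. ]
delta tool cm [0.   0.17 3.83] yaw -0.7
after yaw: -0.03 0.05 3.84
```

View pics/w12.png

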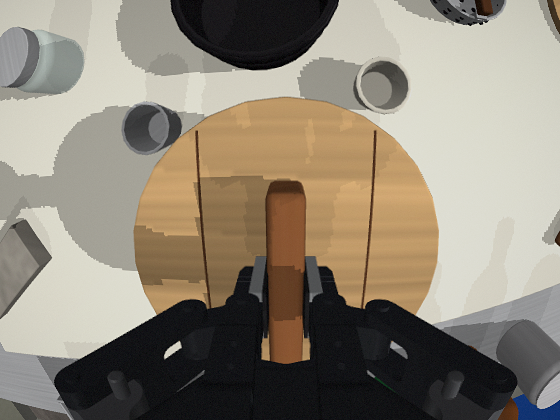

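carry_out --pt "1 0 0.1 1.2 0" --pt "1 0 0 1.2 0" --pt "1 0 0 0.8 0" --pt "1 0 0 0 0" --pt "1 0 0 0 0"

```text
time_s: 40.3
ee_pos: [0.6459, -0.001, 0.1222]
orientation: [[0.168, 0.985, -0.031], [0.986, -0.168, -0.002], [-0.007, -0.031, -1.0]]
wrist_force: [0.4, 0.2, -2.0]
grip_width: 0.0145
```

```bash
python3 go.py .6468 -.001 .1165 81
```

```text
t 40.3 p [ 0.6459 -0.001   0.1222] th 80.3 q6 0.17 w 0.0145 F [ 0.4  0.2 -2. ]
delta tool cm [0.02 0.1  0.56] yaw -0.7
after yaw: 0.02 0.09 0.57
```

carry_out --pt "1 0 0.1 0.3 0" --pt "1 0 0 0.2 0" --pt "1 0 0 0.1 0" --pt "1 0 0 0 0" --pt "1 0 0 0 0"

```text
time_s: 40.92
ee_pos: [0.6474, -0.0012, 0.1169]
orientation: [[0.168, 0.985, -0.03], [0.986, -0.168, -0.002], [-0.007, -0.029, -1.0]]
wrist_force: [-0.1, 0.9, -1.5]
grip_width: 0.0145
```

```bash
python3 go.py .6468 -.001 .1165 81
```

```text
t 40.92 p [ 0.6474 -0.0012  0.1169] th 80.3 q6 0.17 w 0.0145 F [-0.1  0.9 -1.5]
delta tool cm [ 0.01 -0.06  0.04] yaw -0.7
after yaw: 0.01 -0.06 0.04
```

carry_out --pt "1 0 0 0.1 0" --pt "1 0 0 0 0" --pt "0.6 0 0 0 0" --pt "0.4 0 0 0 0" --pt "0.2 0 0 0 0" --pt "0.2 0 0 0 0"

```text
time_s: 41.68
ee_pos: [0.6476, -0.0012, 0.1163]
orientation: [[0.168, 0.985, -0.029], [0.986, -0.168, -0.002], [-0.007, -0.028, -1.0]]
wrist_force: [0.7, -0.4, 0.4]
grip_width: 0.0341
```

carry_out --pt "0.2 0 0 -1.5 0" --pt "0.2 0 0 -3 0" --pt "0.2 0 0 -3 0" --pt "0.2 0 0 -3 0" --pt "0.2 0 0 0 0" --pt "0.2 0 0 0 0"

```text
time_s: 42.42
ee_pos: [0.6507, -0.001, 0.2289]
orientation: [[0.168, 0.985, -0.026], [0.986, -0.168, -0.002], [-0.006, -0.026, -1.0]]
wrist_force: [-0.2, -0.8, 0.1]
grip_width: 0.0342
```

```bash
python3 w.py w13; python3 go.py .455 .204 .16 86.5
```

```text
t 42.48 p [ 0.6507 -0.001   0.229 ] th 80.3 q6 0.17 w 0.0339 F [ 0.4 -0.   0.7]
delta tool cm [ 16.96 -22.56   7.38] yaw -6.2
after yaw: 19.28 -20.78 6.9
```

View pics/w13.png

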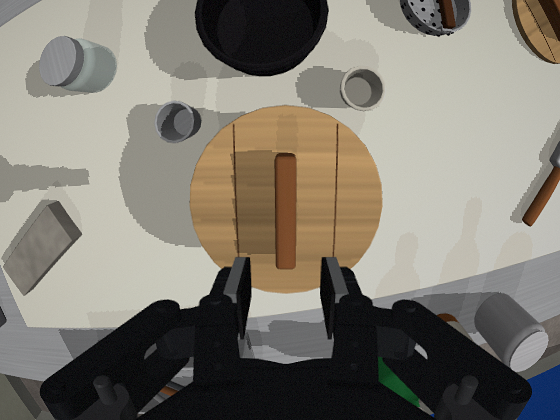

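```bash
cat > fitw.py <<'E'
from w import *
from scipy.optimize import least_squares
from station import r
def disc(n,z,c0,r0,seed,thr=25):
    W=load(n);a=cv2.imread(f'pics/{n}.png').astype(int);m=((a[...,2]-a[...,0])>thr).astype('uint8')
    l=cv2.connectedComponents(m)[1];m=(l==l[seed[1],seed[0]]).astype('uint8');c=max(cv2.findContours(m,0,1)[0],key=len)[:,0]
    P=np.array([wback(W,u,v,z) for u,v in c]);f=lambda p:np.hypot(*(P-p[:2]).T)-p[2]
    q=least_squares(f,[*c0,r0],loss='soft_l1',f_scale=.001);print(n,q.x.round(4),'med|res|mm',np.median(abs(f(q.x)))*1e3)
E
python3 - <<'E'
from fitw import *
disc('w13',.109,(.647,-.001),.084,(220,200))
E
```

```text
w13 [ 0.6469 -0.0009  0.0825] med|res|mm 0.5685107297110498
```

carry_out --pt "0.3 0 0 0 -6.2" --pt "0.3 2 -2.1 0 0" --pt "0.3 2 -2.1 0 0" --pt "0.3 2 -2.1 0 0" --pt "0.3 2 -2.1 0 0" --pt "0.3 2 -2.1 0 0" --pt "0.3 2 -2.1 0 0" --pt "0.3 2 -2.1 1 0" --pt "0.3 2 -2.1 1 0" --pt "0.3 2 -2.1 1 0" --pt "0.3 0 0 0 0" --pt "0.3 0 0 0 0"

```text
time_s: 43.98
ee_pos: [0.4608, 0.1934, 0.1958]
orientation: [[0.058, 0.998, -0.039], [0.998, -0.058, -0.004], [-0.006, -0.038, -0.999]]
wrist_force: [0.2, 0.2, -0.0]
grip_width: 0.0299
```

```bash
python3 w.py w14; python3 go.py .456 .204 .13 86.5
```

```text
t 44.02 p [0.4609 0.1933 0.1958] th 86.7 q6 0.45 w 0.0302 F [ 0.2  0.2 -0.1]
delta tool cm [ 1.08 -0.3   6.59] yaw 0.2
after yaw: 1.03 -0.55 6.58
```

View pics/w14.png

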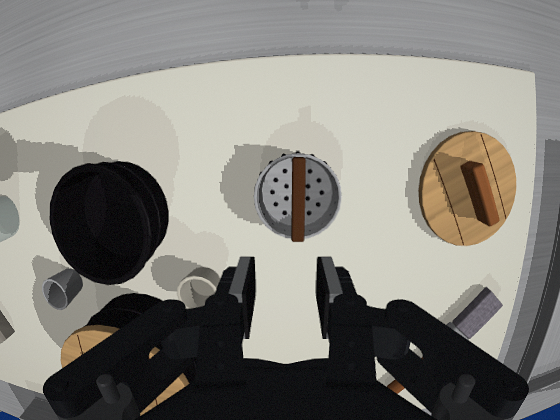

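```bash
python3 - <<'E'
from w import *
W=load('w14');A=wback(W,299,157,.058);B=wback(W,297.5,241,.058);c=(A+B)/2;d=A-B;print(c,np.linalg.norm(d),np.degrees(np.arctan2(*d[::-1])))
E
python3 go.py .456 .2045 .10 86
```

```text
[0.45631461 0.20441159] 0.07721034124841347 176.21359263592566
t 44.02 p [0.4609 0.1933 0.1958] th 86.7 q6 0.45 w 0.0302 F [ 0.2  0.2 -0.1]
delta tool cm [ 1.15 -0.18  9.58] yaw 0.7
after yaw: 1.08 -0.57 9.58
```

carry_out --pt "0.3 1.2 -0.2 1.5 0.5" --pt "0.3 0 0 2 0" --pt "0.3 0 0 2 0" --pt "0.3 0 0 2 0" --pt "0.3 0 0 2 0" --pt "0.3 0 0 1 0" --pt "0.3 0 0 0 0" --pt "0.3 0 0 0 0"

```text
time_s: 45.02
ee_pos: [0.4564, 0.2063, 0.0831]
orientation: [[0.073, 0.996, -0.04], [0.997, -0.074, -0.004], [-0.007, -0.04, -0.999]]
wrist_force: [0.3, 0.0, -0.5]
grip_width: 0.0298
```

```bash
python3 go.py .4563 .2044 .0335 86.2
```

```text
t 45.02 p [0.4564 0.2063 0.0831] th 85.8 q6 0.49 w 0.0298 F [ 0.3  0.  -0.5]
delta tool cm [-0.16  0.2   4.95] yaw -0.4
after yaw: -0.19 0.0 4.96
```

carry_out --pt "0.3 -0.2 0.1 1.5 -0.4" --pt "0.3 0 0.1 1.5 0" --pt "0.3 0 0 1.2 0" --pt "0.3 0 0 0.5 0" --pt "0.3 0 0 0 0"

```text
time_s: 45.65
ee_pos: [0.4567, 0.2039, 0.0331]
orientation: [[0.066, 0.997, -0.04], [0.998, -0.066, -0.004], [-0.006, -0.039, -0.999]]
wrist_force: [-0.2, 0.0, -0.2]
grip_width: 0.03
```

```bash
python3 go.py .4563 .2044 .0335 86.2
```

```text
t 45.65 p [0.4567 0.2039 0.0331] th 86.2 q6 0.48 w 0.03 F [-0.2  0.  -0.2]
delta tool cm [ 0.04 -0.05 -0.04] yaw 0.0
```

carry_out --pt "1 0 0 0 0" --pt "1 0 0 0 0" --pt "1 0 0 0 0" --pt "1 0 0 0 0" --pt "1 0 0 0 0" --pt "1 0 0 -1 0" --pt "1 0 0 -2 0" --pt "1 0 0 -2.5 0" --pt "1 0 0 -2.5 0" --pt "1 0 0 -2.5 0" --pt "1 0 0 -1 0" --pt "1 0 0 0 0"

```text
time_s: 47.15
ee_pos: [0.4618, 0.2045, 0.1554]
orientation: [[0.066, 0.997, -0.037], [0.998, -0.066, -0.003], [-0.005, -0.037, -0.999]]
wrist_force: [-0.1, -0.6, -1.3]
grip_width: 0.0107
```

```bash
python3 w.py w15; python3 go.py .467 .007 .14
```

```text
t 47.2 p [0.4616 0.2044 0.1549] th 86.2 q6 0.48 w 0.0112 F [-0.7 -0.8 -1. ]
delta tool cm [-19.66   1.91   1.53] yaw None
```

View pics/w15.png

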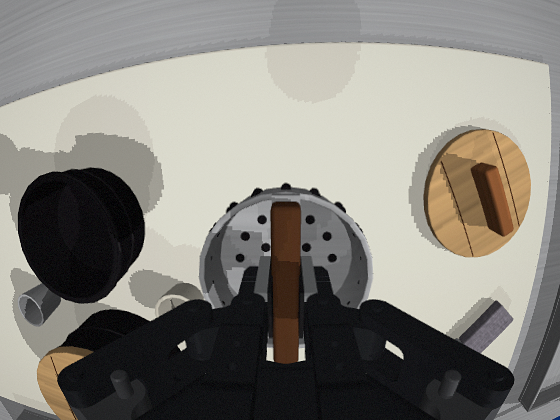

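carry_out --pt "1 -2.4 0.2 0 0" --pt "1 -2.4 0.2 0 0" --pt "1 -2.4 0.2 0 0" --pt "1 -2.4 0.2 0 0" --pt "1 -2.4 0.3 0 0" --pt "1 -2.4 0.3 0 0" --pt "1 -2.4 0.3 0 0" --pt "1 -2 0.2 0 0" --pt "1 0 0 0 0" --pt "1 0 0 0 0"

```text
time_s: 48.45
ee_pos: [0.4626, 0.0097, 0.1454]
orientation: [[0.065, 0.996, -0.053], [0.998, -0.066, -0.005], [-0.009, -0.052, -0.999]]
wrist_force: [-0.2, 0.4, -2.1]
grip_width: 0.0107
```

```bash
python3 w.py w16; python3 go.py .467 .007 .14
```

```text
t 48.5 p [0.4625 0.0098 0.1454] th 86.3 q6 0.09 w 0.011 F [-0.1 -0.2 -1.6]
delta tool cm [-0.24  0.49  0.51] yaw None
```

View pics/w16.png

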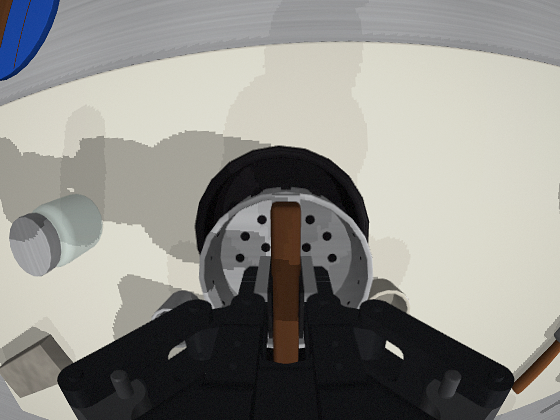

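```bash
python3 - <<'E'
import cv2
a=cv2.imread('pics/w16.png')[135:260,180:385];a=(255*(a/255.)**.45).astype('uint8');cv2.imwrite('pics/w16c.png',cv2.resize(a,None,fx=3.5,fy=3.5,interpolation=cv2.INTER_CUBIC))
E
```

```text
(no output)
```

View pics/w16c.png

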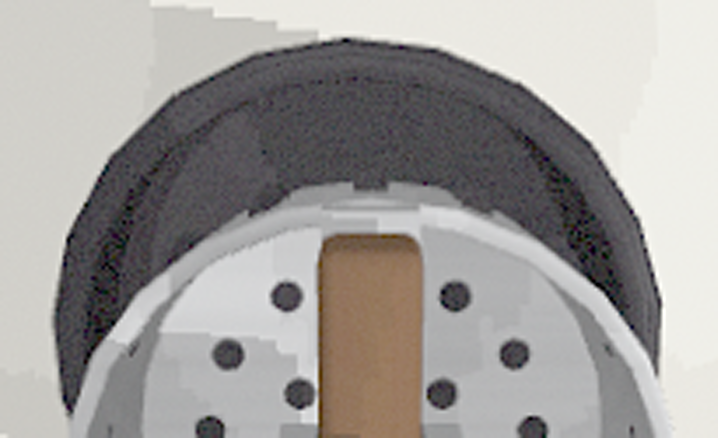

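```bash
python3 - <<'E'
from w import *
from scipy.optimize import least_squares
W=load('w16');L=[(345,38),(255,55),(170,98),(105,165),(66,240),(54,320),(66,405),(440,50),(520,85),(590,140),(635,208),(660,300),(655,370)]
P=np.array([wback(W,(u+.5)/3.5-.5+180,(v+.5)/3.5-.5+135,.077) for u,v in L])
for r0 in(None,.06):
    f=lambda p:np.hypot(*(P-p[:2]).T)-(r0 or p[2]);q=least_squares(f,[.467,.007,.06]);print(q.x.round(4),(f(q.x)*1e3).round(1))
E
```

```text
[0.4653 0.0061 0.0614] [-0.1 -0.2  0.  -0.   0.3  0.  -0.1 -0.2 -0.2  0.4  0.4  0.2 -0.5]
[0.4637 0.0062 0.06  ] [-0.4 -0.4  0.   0.3  1.   1.2  1.6 -0.4 -0.2  0.7  1.1  1.4  1.1]
```

```bash
python3 go.py .467 .0065 .06
```

```text
t 48.5 p [0.4625 0.0098 0.1454] th 86.3 q6 0.09 w 0.011 F [-0.1 -0.2 -1.6]
delta tool cm [-0.22  0.91  8.5 ] yaw None
```

carry_out --pt "1 -0.3 0.4 1 0" --pt "1 0 0.1 1.5 0" --pt "1 0 0.1 1.5 0" --pt "1 0 0.1 1.5 0" --pt "1 0 0 1 0" --pt "1 0 0 0 0" --pt "1 0 0 0 0"

```text
time_s: 49.38
ee_pos: [0.4662, 0.0079, 0.0752]
orientation: [[0.061, 0.997, -0.054], [0.998, -0.061, -0.005], [-0.009, -0.053, -0.999]]
wrist_force: [-0.5, -0.1, -0.9]
grip_width: 0.0108
```

```bash
python3 go.py .466 .0065 .039
```

```text
t 49.38 p [0.4662 0.0079 0.0752] th 86.5 q6 0.08 w 0.0108 F [-0.5 -0.1 -0.9]
delta tool cm [-0.11  0.18  3.62] yaw None
```

carry_out --pt "1 -0.1 0.1 1.2 0" --pt "1 0 0.1 1.2 0" --pt "1 0 0 0.8 0" --pt "1 0 0 0.3 0" --pt "1 0 0 0 0"

```text
time_s: 50.0
ee_pos: [0.4666, 0.0065, 0.0385]
orientation: [[0.061, 0.997, -0.053], [0.998, -0.061, -0.005], [-0.009, -0.052, -0.999]]
wrist_force: [-3.5, 0.2, 9.0]
grip_width: 0.0106
```

```bash
python3 go.py .466 .0065 .038
```

```text
t 50.0 p [0.4666 0.0065 0.0385] th 86.5 q6 0.08 w 0.0106 F [-3.5  0.2  9. ]
delta tool cm [ 0.   -0.06  0.05] yaw None
```

carry_out --pt "0.6 0 0 0 0" --pt "0.4 0 0 0 0" --pt "0.4 0 0 0 0" --pt "0.4 0 0 -1.5 0" --pt "0.4 0 0 -2.5 0" --pt "0.4 0 0 -3 0" --pt "0.4 0 0 -3 0" --pt "0.4 0 0 -3 0" --pt "0.2 0 0 0 0" --pt "0.2 0 0 0 0"

```text
time_s: 51.25
ee_pos: [0.4741, 0.0072, 0.178]
orientation: [[0.061, 0.997, -0.049], [0.998, -0.061, -0.005], [-0.008, -0.049, -0.999]]
wrist_force: [0.8, 0.7, 0.4]
grip_width: 0.0341
```

```bash
python3 w.py w17; python3 go.py .462 .402 .16 115
```

```text
t 51.3 p [0.4741 0.0072 0.178 ] th 86.5 q6 0.08 w 0.0339 F [ 0.8  0.6 -0.2]
delta tool cm [39.34 -3.54  1.65] yaw -28.5
after yaw: 36.29 15.59 1.8
```

View pics/w17.png

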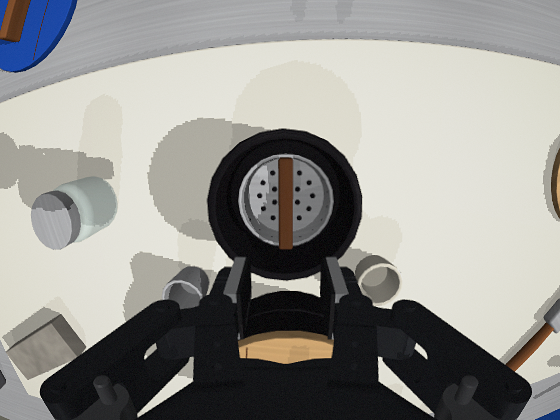

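```bash
python3 - <<'E'
from w import *
W=load('w17');a=cv2.imread('pics/w17.png')
A=wback(W,286.5,158,.063);B=wback(W,286.5,249,.063);c=(A+B)/2;print('basket',c,np.linalg.norm(A-B))
P=np.array([wback(W,*p,.077) for p in[(208,203),(362,203),(286,129),(286,280)]]);print('tub',(P[0]+P[1])/2,(P[2]+P[3])/2,np.linalg.norm(P[0]-P[1]),np.linalg.norm(P[2]-P[3]))
b=a[120:290,200:370];b=(255*(b/255.)**.5).astype('uint8');b=cv2.resize(b,None,fx=3.5,fy=3.5,interpolation=cv2.INTER_CUBIC)
t=np.linspace(0,2*np.pi,200)
def dr(cx,cy,r,z,col):
    p=wproj(W,np.c_[cx+r*np.cos(t),cy+r*np.sin(t),0*t+z]);p=((p-[200,120]+.5)*3.5-.5).round().astype(int);cv2.polylines(b,[p],True,col,1)
dr(*c,.042,.047,(0,255,0));dr(.4665,.0065,.06,.077,(0,0,255))
cv2.imwrite('pics/w17c.png',b)
E
```

```text
basket [0.46667213 0.00769753] 0.07729380357929633
tub [0.46172126 0.00674699] [0.46641093 0.0073936 ] 0.12214006272632055 0.12320454099612851
```

View pics/w17c.png

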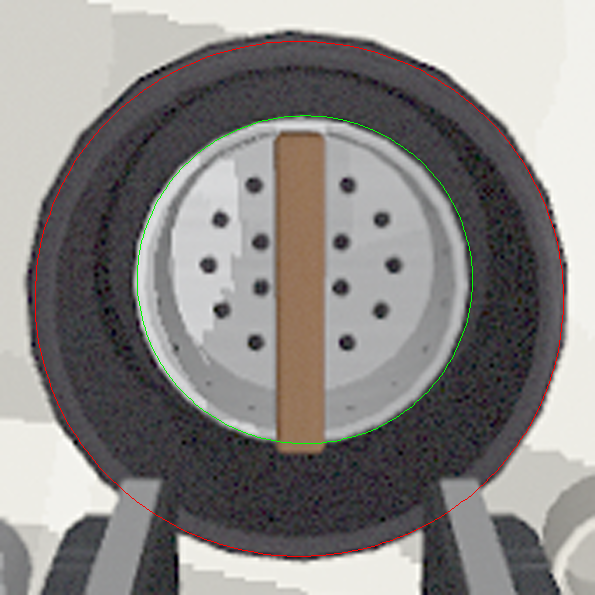

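carry_out --pt "0.1 0 0 0 -9.5" --pt "0.1 0 0 0 -9.5" --pt "0.1 0 0 0 -9.5" --pt "0.1 3.6 1.5 0 0" --pt "0.1 3.6 1.5 0 0" --pt "0.1 3.6 1.5 0 0" --pt "0.1 3.6 1.5 0 0" --pt "0.1 3.6 1.5 0 0" --pt "0.1 3.6 1.5 0 0" --pt "0.1 3.6 1.5 0 0" --pt "0.1 3.6 1.5 0 0" --pt "0.1 0 0 0 0"

```text
time_s: 52.8
ee_pos: [0.4498, 0.3266, 0.1684]
orientation: [[-0.436, 0.898, -0.063], [0.9, 0.436, -0.01], [0.019, -0.061, -0.998]]
wrist_force: [0.5, -0.7, 0.3]
grip_width: 0.0385
```

```bash
python3 w.py w18; python3 go.py .463 .402 .16 115
```

```text
t 52.85 p [0.4499 0.3254 0.1685] th 115.8 q6 0.16 w 0.0385 F [ 0.  -0.6 -0.1]
delta tool cm [6.31 4.57 0.68] yaw 0.8
after yaw: 6.39 4.43 0.85
```

View pics/w18.png

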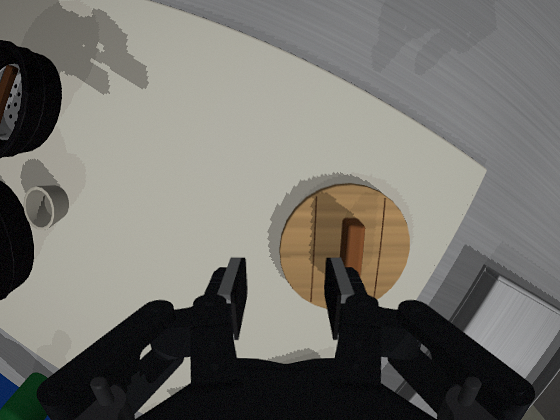

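carry_out --pt "0.1 1.6 1.1 0 0" --pt "0.1 1.6 1.1 0 0" --pt "0.1 1.6 1.1 0 0" --pt "0.1 1.5 1.1 0 0" --pt "0.1 0 0 0 0" --pt "0.1 0 0 0 0"

```text
time_s: 53.6
ee_pos: [0.4627, 0.396, 0.1649]
orientation: [[-0.43, 0.9, -0.067], [0.902, 0.43, -0.015], [0.016, -0.067, -0.998]]
wrist_force: [-0.2, -0.3, 0.5]
grip_width: 0.0384
```

```bash
python3 w.py w19; python3 go.py .463 .402 .16 115
```

```text
t 53.65 p [0.4627 0.396  0.165 ] th 115.5 q6 0.25 w 0.0392 F [ 0.1 -0.2  0.1]
delta tool cm [0.52 0.32 0.49] yaw 0.5
after yaw: 0.53 0.28 0.5
```

View pics/w19.png

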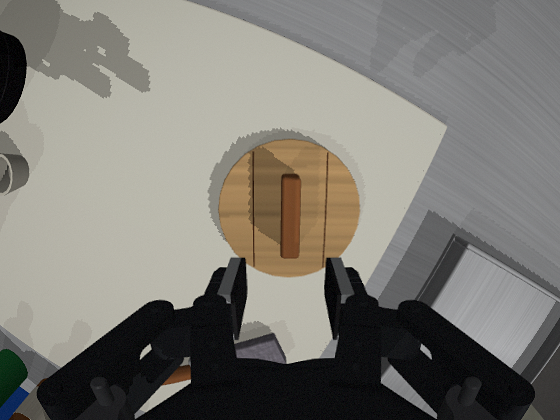

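```bash
python3 - <<'E'
from fitw import *
W=load('w19');A=wback(W,291,176,.054);B=wback(W,289.5,258,.054);c=(A+B)/2;d=A-B;print(c,np.linalg.norm(d),np.degrees(np.arctan2(*d[::-1])))
disc('w19',.024,c,.066,(235,220))
E
python3 go.py .463 .403 .09 115
```

```text
[0.46113275 0.40128046] 0.06959617654498004 -155.31420441684241
w19 [0.4618 0.4015 0.065 ] med|res|mm 0.25867632040201677
t 53.65 p [0.4627 0.396  0.165 ] th 115.5 q6 0.25 w 0.0392 F [ 0.1 -0.2  0.1]
delta tool cm [0.5  0.83 7.47] yaw 0.5
after yaw: 0.62 0.32 7.5
```

```bash
python3 go.py .4617 .402 .06 114.7
```

```text
t 53.65 p [0.4627 0.396  0.165 ] th 115.5 q6 0.25 w 0.0392 F [ 0.1 -0.2  0.1]
delta tool cm [ 0.42  0.87 10.47] yaw 0.8
after yaw: 0.59 0.16 10.5
```

carry_out --pt "0.1 0.4 0.3 1.5 0.8" --pt "0.1 0 0.2 2 0" --pt "0.1 0 0.2 2 0" --pt "0.1 0 0.1 2 0" --pt "0.1 0 0.1 2 0" --pt "0.1 0 0 0 0" --pt "0.1 0 0 0 0"

```text
time_s: 54.52
ee_pos: [0.4616, 0.3995, 0.0629]
orientation: [[-0.412, 0.909, -0.069], [0.911, 0.412, -0.016], [0.014, -0.069, -0.998]]
wrist_force: [1.1, -0.2, -0.1]
grip_width: 0.0383
```

```bash
python3 go.py .4617 .402 .0305 114.7
```

```text
t 54.52 p [0.4616 0.3995 0.0629] th 114.3 q6 0.27 w 0.0383 F [ 1.1 -0.2 -0.1]
delta tool cm [0.19 0.34 3.23] yaw -0.4
after yaw: 0.23 0.11 3.24
```

carry_out --pt "0.1 0.2 0.2 1.5 -0.4" --pt "0.1 0 0.1 1 0" --pt "0.1 0 0 0.5 0" --pt "0.1 0 0 0 0"

```text
time_s: 55.02
ee_pos: [0.4619, 0.4026, 0.0316]
orientation: [[-0.419, 0.906, -0.068], [0.908, 0.419, -0.015], [0.014, -0.068, -0.998]]
wrist_force: [0.9, -0.4, -0.1]
grip_width: 0.0382
```

```bash
python3 go.py .4617 .402 .0305 114.7
```

```text
t 55.02 p [0.4619 0.4026 0.0316] th 114.8 q6 0.27 w 0.0382 F [ 0.9 -0.4 -0.1]
delta tool cm [-0.05 -0.03  0.11] yaw 0.1
after yaw: -0.05 -0.04 0.11
```

carry_out --pt "0.1 0 0 0.1 0" --pt "1 0 0 0 0" --pt "1 0 0 0 0" --pt "1 0 0 0 0" --pt "1 0 0 0 0" --pt "1 0 0 0 0" --pt "1 0 0 -1 0" --pt "1 0 0 -2 0" --pt "1 0 0 -2 0" --pt "1 0 0 -2 0" --pt "1 0 0 -2 0" --pt "1 0 0 0 0"

```text
time_s: 56.52
ee_pos: [0.4687, 0.4044, 0.1269]
orientation: [[-0.419, 0.906, -0.066], [0.908, 0.419, -0.014], [0.015, -0.065, -0.998]]
wrist_force: [1.0, -0.4, -1.5]
grip_width: 0.0151
```

```bash
python3 w.py w20; python3 go.py .4662 .0065 .14 114.7
```

```text
t 56.58 p [0.4683 0.4041 0.1258] th 114.8 q6 0.26 w 0.0153 F [ 0.4  0.7 -1.1]
delta tool cm [-35.99 -16.93  -0.83] yaw 0.1
after yaw: -36.05 -16.77 -1.42
```

View pics/w20.png

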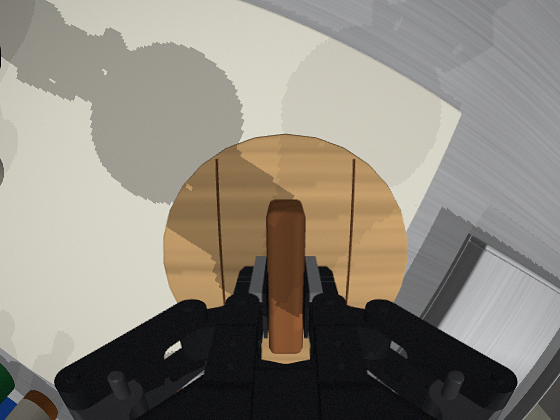

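carry_out --pt "1 0 0 -2 0" --pt "1 -1.5 -0.7 -2 0" --pt "1 -2.6 -1.2 0 0" --pt "1 -2.6 -1.2 0 0" --pt "1 -2.6 -1.2 0 0" --pt "1 -2.6 -1.2 0 0" --pt "1 -2.6 -1.2 0 0" --pt "1 -2.6 -1.2 0 0" --pt "1 -2.6 -1.2 0 0" --pt "1 -2.6 -1.2 0 0" --pt "1 0 0 0 0" --pt "1 0 0 0 0"

```text
time_s: 58.08
ee_pos: [0.4661, 0.142, 0.1683]
orientation: [[-0.416, 0.906, -0.073], [0.909, 0.416, -0.02], [0.012, -0.075, -0.997]]
wrist_force: [-0.1, 0.5, -0.7]
grip_width: 0.0149
```

```bash
python3 go.py .4662 .0065 .15 114.7
```

```text
t 58.08 p [0.4661 0.142  0.1683] th 114.6 q6 -0.14 w 0.0149 F [-0.1  0.5 -0.7]
delta tool cm [-12.34  -5.49   2.09] yaw -0.1
after yaw: -12.31 -5.65 1.83
```

carry_out --pt "1 -2.4 -1.1 0 0" --pt "1 -2.4 -1.1 0 0" --pt "1 -2.4 -1.1 0 0" --pt "1 -2.4 -1.1 0 0" --pt "1 -2.4 -1.0 0 0" --pt "1 0 0 0 0" --pt "1 0 0 0 0"

```text
time_s: 58.95
ee_pos: [0.4669, 0.0108, 0.1701]
orientation: [[-0.422, 0.904, -0.074], [0.907, 0.422, -0.02], [0.014, -0.076, -0.997]]
wrist_force: [0.3, -0.5, -0.6]
grip_width: 0.0152
```

```bash
python3 go.py .4662 .0065 .13 114.7
```

```text
t 58.95 p [0.4669 0.0108 0.1701] th 114.9 q6 -0.4 w 0.0152 F [ 0.3 -0.5 -0.6]
delta tool cm [-0.41  0.07  4.01] yaw 0.2
after yaw: -0.36 -0.24 4.01
```

carry_out --pt "1 -0.4 0.1 1 0" --pt "1 0 0 1.5 0" --pt "1 0 0 1.5 0" --pt "1 0 0 0 0" --pt "1 0 0 0 0"

```text
time_s: 59.58
ee_pos: [0.4665, 0.0091, 0.1271]
orientation: [[-0.426, 0.902, -0.075], [0.905, 0.425, -0.02], [0.014, -0.077, -0.997]]
wrist_force: [0.8, 0.1, -1.3]
grip_width: 0.0146
```

```bash
python3 go.py .4665 .007 .0965; python3 w.py w21
```

```text
t 59.58 p [0.4665 0.0091 0.1271] th 115.2 q6 -0.41 w 0.0146 F [ 0.8  0.1 -1.3]
delta tool cm [-0.23  0.14  3.05] yaw None
```

View pics/w21.png

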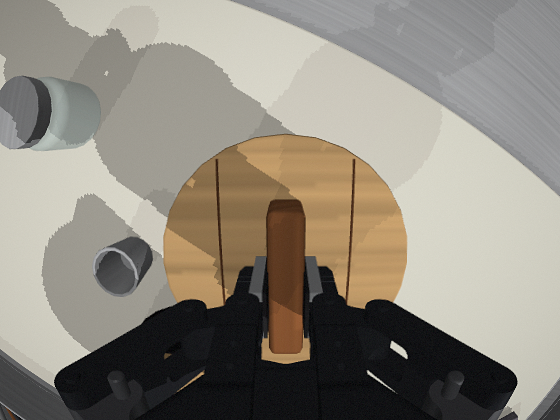

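carry_out --pt "1 -0.2 0.1 1 0" --pt "1 0 0 1 0" --pt "1 0 0 0.6 0" --pt "1 0 0 0 0" --pt "1 0 0 0 0"

```text
time_s: 60.25
ee_pos: [0.4666, 0.0071, 0.0996]
orientation: [[-0.426, 0.902, -0.075], [0.905, 0.425, -0.02], [0.014, -0.076, -0.997]]
wrist_force: [0.3, -0.7, -1.6]
grip_width: 0.0145
```

```bash
python3 go.py .4665 .007 .0960
```

```text
t 60.25 p [0.4666 0.0071 0.0996] th 115.2 q6 -0.41 w 0.0145 F [ 0.3 -0.7 -1.6]
delta tool cm [-0.01  0.01  0.36] yaw None
```

carry_out --pt "1 0 0 0.3 0" --pt "1 0 0 0.1 0" --pt "1 0 0 0 0" --pt "1 0 0 0 0"

```text
time_s: 60.75
ee_pos: [0.4668, 0.0071, 0.0969]
orientation: [[-0.426, 0.902, -0.073], [0.905, 0.426, -0.02], [0.013, -0.074, -0.997]]
wrist_force: [-0.2, -0.8, -1.1]
grip_width: 0.0148
```

```bash
python3 go.py .4665 .007 .0955
```

```text
t 60.75 p [0.4668 0.0071 0.0969] th 115.2 q6 -0.41 w 0.0148 F [-0.2 -0.8 -1.1]
delta tool cm [ 0.   -0.02  0.14] yaw None
```

carry_out --pt "1 0 0 0.2 0" --pt "1 0 0 0 0" --pt "0.6 0 0 0 0" --pt "0.4 0 0 0 0" --pt "0.2 0 0 0 0" --pt "0.2 0 0 0 0"

```text
time_s: 61.5
ee_pos: [0.467, 0.0071, 0.0963]
orientation: [[-0.426, 0.902, -0.071], [0.905, 0.426, -0.019], [0.013, -0.073, -0.997]]
wrist_force: [-1.3, 0.0, -0.9]
grip_width: 0.0343
```

carry_out --pt "0.2 0 0 -1.5 0" --pt "0.2 0 0 -2.5 0" --pt "0.2 0 0 -3 0" --pt "0.2 0 0 -3 0" --pt "0.2 0 0 -2 0" --pt "0.2 0 0 0 0" --pt "0.2 0 0 0 0"

```text
time_s: 62.38
ee_pos: [0.476, 0.0096, 0.2245]
orientation: [[-0.426, 0.902, -0.068], [0.905, 0.426, -0.019], [0.012, -0.07, -0.997]]
wrist_force: [-0.4, -1.2, -0.7]
grip_width: 0.0344
```

```bash
python3 w.py w22; python3 go.py .35 -.3 .25; python3 - <<'E'
from fitw import *
disc('w22',.089,(.4665,.007),.066,(245,200))
E
```

```text
t 62.42 p [0.4759 0.0096 0.2245] th 115.2 q6 -0.41 w 0.0339 F [ 1.3 -0.4  0.2]
delta tool cm [-22.62 -24.72  -1.08] yaw None
w22 [0.4664 0.0066 0.0651] med|res|mm 0.23371876656233526
```

View pics/w22.png

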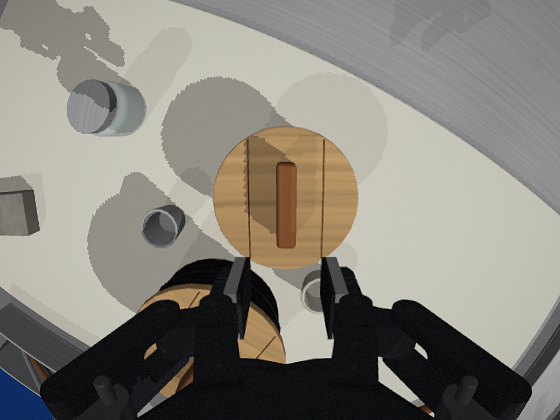

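The small lid is centred to under 1 mm. I'll move the arm clear for a final look.

carry_out --pt "0.2 0 0 -3 0" --pt "0.2 -3 -3 -1 0" --pt "0.2 -3 -3 0 0" --pt "0.2 -3 -3 0 0" --pt "0.2 -3 -3 0 0" --pt "0.2 -3 -3 0 0" --pt "0.2 -3 -3 0 0" --pt "0.2 -3 -3 0 0" --pt "0.2 -3 -3 0 0" --pt "0.2 0 0 0 0"

```text
time_s: 63.68
ee_pos: [0.3575, -0.3175, 0.2734]
orientation: [[-0.427, 0.901, -0.08], [0.904, 0.428, -0.016], [0.02, -0.079, -0.997]]
wrist_force: [0.3, 0.4, -0.4]
grip_width: 0.0337
```

```bash
python3 - <<'E'
from station import r
import cv2
for n in('top','scene'):cv2.imwrite(f'pics/{n}9.png',r.capture(n))
E
```

```text
(no output)
```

View pics/top9.png

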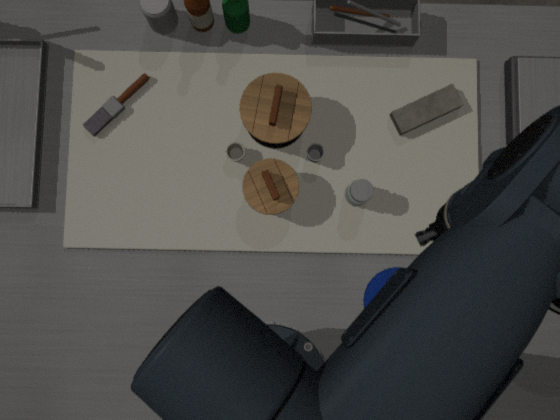

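View pics/scene9.png

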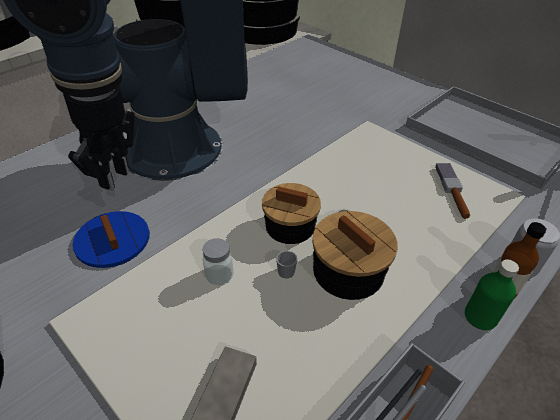

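Final view: both tubs are closed with level, centred lids (top view (276,108) and (271,187)). The jar (360,192) and the cups (236,151) and (315,152) have not moved, and the gripper is clear. Handing in.

```bash
python3 -c "
from station import r
print(r.job_done())"
```

```text
the job is handed in; nothing more can be done
None
```

Both tubs are made up in the order asked, and I handed the job in at about 64 s of the 138 s allowed. The large tub got the riser, the large basket and the pale large lid; then the small tub got the small basket and the small lid.

**Last checks that agreed:**
- The riser lay flat in the large tub.
- Both baskets matched a level-rim overlay before their lids went on.
- The large lid centre was measured at (0.6469, -0.0009), against about (0.6466, -0.0008) for its tub.
- The small lid centre was measured at (0.4664, 0.0066), against about (0.4662, 0.0065) for its tub.
- The jar and both cups show at their starting pixels in the last pictures, and the gripper was well clear.
- The largest force I read on the wrist was about 9 N, as the small basket touched the floor of its tub.

**What disagreed:**
- The cameras differed by 2 to 4 mm in x. I used values between them for the small tub; its real centre is sure only to about 1 to 2 mm.
- The tool drifted up to about 4° out of vertical during long moves. I partly corrected this with slow in-and-out moves, and let the pieces settle flat on release.

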